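Stand up the fallen tablet stand, set its leg to the mark and close the cam lever

TASK

The tablet stand has toppled over: take it by its black ball, stand it upright on its square foot, then push the springy leg in until the red ring is level with the collar's rim. Holding the leg there, slide the orange cam lever round the collar (counter-clockwise seen from above) to its closed stop, and finish still holding the ball with the leg at the mark, so that I can tighten the lock screw. Leave the mug, honey jar and kitchen timer where they are.

Things in the scene. Friction and masses are not known exactly. Their poses are not given: they have to be found in the camera images.
- foot (a point): Loose stand, 0.7 kg: underside centre of its dark square foot plate, 110 x 110 x 16 mm; tube above it 28 mm across. z up the column, x, y along the plate's edges. It starts lying on the plate's +x edge and the ball: z points to the robot's left, 9 deg nose-down, x down. Tipped up over that edge, it stands, by itself, with x the way the column lay.
- rim (a point): Centre of the black collar's top rim (34 mm across), on the column's axis, 130 mm from the foot's underside; axes as foot. The steel leg (18 mm across) comes out of it. The collar is 48 mm across, 92 to 116 mm from the underside.
- mark (a point): Centre of the red ring (length mark, 22 mm across, 4 mm tall), fast on the steel leg. With the leg fully out it stands 30 to 46 mm beyond the rim (differs each time); the leg is at the mark when this point is level with the rim point.
- ball: Black rubber ball, 48 mm across, on the leg's end: hold the leg here. Origin at its centre, 85 mm beyond the rim with the leg out, 39 to 55 mm above it at the mark. Lying, its centre is 24 mm above the worktop. It swivels freely about the leg, so a gripper holding it from above can turn about the leg without turning the stand, its fingers pushing the lever's tab.
- leg (a joint): How far the leg is pushed in, m: 0 = fully out (start), at most 0.058. A spring pushes it out: about 4 N at 0, 9 N at 0.05. Let go, it comes out again even with the lever closed (the lock screw is tightened later).
- lever (a joint): Angle of the orange cam lever about the column's axis, rad: 0 = closed, at its stop; starts open at 0.55 to 0.72, open stop 0.75. It stays where it is left (friction 0.03 N m). It closes counter-clockwise seen from above.
- tab (a point): On the lever's upright orange tab: plate 6 mm thick, 30 to 52 mm off the column's axis, 120 to 182 mm above the foot's underside, beside the fingers when the leg is at the mark; point 41 mm off axis, 160 mm up. Closed it lies 185 deg from foot x (counter-clockwise from above), open q rad clockwise of that. Fingers along foot y start clear of it, 54 to 64 deg clockwise.
- mug: Cream mug with leaf pattern, 80 mm across and 102 mm tall, handle at one side; leave it alone. Origin under its centre.
- honey: Honey jar with a red lid, 65 mm across, 100 mm tall; leave it alone. Origin under its centre.
- timer: Red and white kitchen timer, 62 mm across, 55 mm tall; leave it alone. Origin under its centre.

How it is judged:
By the outcome, as a careful person would: the job done as asked, in the order asked, and still so for the second after the job is handed in, while the arm keeps its last pose, push and grip.
It also fails if it takes over 48 s, if anything falls off the work surface, if the arm or the gripper's body presses on something with over 40 N, if the wrist force passes 120 N, or if a joint passes its speed limit or range.

ROBOT

A 6-joint arm with a two-finger parallel gripper is mounted at the origin on the work surface; the furniture and walls round the work are solid. World frame = base frame: x ahead of the robot, y to its left, z up, the work surface at z = 0. Lengths are in m, angles in rad, forces in N, time in s.
With the tool pointing down it reaches from about 0.15 to 0.775 m from the base axis. Payload 6.1 kg.
Tool frame: the origin (TCP) lies between the finger pads; the fingertips stand 11 mm ahead of it and the grasp point (between the pads) lies 8 mm behind it; z points along the fingers, y is the line along which they close (so a half turn about z gives the same grasp; the last joint's range is limited). The gripper opens to 85 mm and grips with 20 to 120 N. Pads are 22 mm wide; open, the fingers measure 114 mm over their backs; the gripper's body (76 mm by 85 mm) begins 54 mm behind the grasp point. The pads swing forward as they close: fully open they stand 13 mm farther back than shut.
Start: joints at [1.105, 0.126, -0.04, 1.405, 0, 1.571], TCP at [0.236, 0.469, 0.242] pointing down, gripper open.
Joint ranges: [-2.72, 2.72], [-0.95, 1.95], [-1.27, 1.35], [-1.78, 2.02], [-1.46, 1.47], [-3.14, 3.14]. Speed limits (rad/s): [2.39, 2.39, 3.01, 3.14, 3.14, 3.14].

INTERFACE

Orientations are given as a unit quaternion [x, y, z, w].
In Python, from station import state, capture, env gives the robot as it stands.
- The arm moves only by the tool jog_arm, never from a script. Its argument "steps" is a list of rows, each an object of numbers: "fingers": the opening, from -1 (shut) to 1 (fully open), so that 0 is half open; "tx", "ty", "tz": the shift along the world's x, y, z in cm; "wx", "wy", "wz": the turn, a rotation vector about the world's x, y, z in degrees. A call has 1 to 12 rows; each row is the pose to reach, as a shift and turn from the pose commanded when the call began; what a row does not reach only later rows make up. A row lasts 1/10 s, in which the tool goes at most 50 mm and 8.59 degrees, less where a joint would pass 70% of its speed; a pose out of reach is approached as far as the arm can. A call with a gripper value outside its range is refused whole. The fingers move at their own pace and stop on an object; "squeeze" is the grip in N (left out, the last holds). Time passes only in rows, so rows that repeat a pose let the fingers close. It gives the time, the measured TCP pose, the force, the opening and the grip force at its end, in the units of the state.
- state(): the state, without advancing time (a new reading comes with each control period).
- capture(name): name is "side" or "top" or "wrist"; returns a dict with "pixels" (400x640x3 uint8, red, green, blue), "fx", "fy", "cx", "cy" (pixels), "xyz" and "attitude" of the camera in the world. Camera axes: x right, y down, z forward; pixel columns grow to the right and rows downward; lengths in m; the calibration is good to about 2 mm. A picture is of the moment at which its call begins. There is no depth.
- env.finish_job(): hands the job in; it is judged then, once.
The state is a dict: "t": time; "joints": joint angles; "qd": joint speeds; "joint_torque": joint torques, N m; "position": TCP position; "ee_rot": TCP orientation; "ft_force": force on the tool from outside, world axes, zero at the start; "moment": the same for the moment, N m; "grip_width": finger opening in m; "grip_force": force on a finger pad.
Only numpy, scipy, OpenCV 4.12 (cv2) and the standard library are available. Lean on these libraries where they do the work, as an engineer would, in place of code of your own. Each camera call takes 0.05 s, during which the arm holds its last target. There are 200 camera calls.

## Working session

There is one attempt and no reset: what is moved stays moved. The work goes in short steps, Python scripts to look and compute and a tool call to move; the robot and the scene stay as the last step left them, time stands still between calls to the robot, and variables do not carry over. Pictures are saved under pics/ and viewed, at most 10 in all, crops included, and the job is handed in when it is done.

Besides the shell and the picture viewer there is one more tool, called after "Call:" as name([rows], argument=value, ...), one row to a line, values as JSON. jog_arm: Moves the arm, as the interface text tells. Its arguments: {"type":"object","properties":{"steps":{"type":"array","items":{"type":"object","properties":{"fingers":{"type":"number"},"tx":{"type":"number"},"ty":{"type":"number"},"tz":{"type":"number"},"wx":{"type":"number"},"wy":{"type":"number"},"wz":{"type":"number"}}}},"squeeze":{"type":"number"}},"required":["steps"]}

```bash
mkdir -p pics; ls; cat > h.py <<'E'
import numpy as np, cv2
from station import state, capture, env
from scipy.spatial.transform import Rotation as R
def snap(n,f):
    c=capture(n); cv2.imwrite('pics/'+f,c['pixels'][:,:,::-1]); 
    np.save('pics/'+f[:-4]+'.npy',np.array([c['fx'],c['fy'],c['cx'],c['cy'],*c['xyz'],*np.ravel(c['attitude'])])); return c
def ray(f,u,v):
    a=np.load('pics/'+f+'.npy'); Q=a[7:]; M=R.from_quat(Q).as_matrix() if len(Q)==4 else Q.reshape(3,3)
    return a[4:7], M@np.array([(u-a[2])/a[0],(v-a[3])/a[1],1])
def atz(f,u,v,z):
    o,d=ray(f,u,v); return o+d*(z-o[2])/d[2]
def proj(f,p):
    a=np.load('pics/'+f+'.npy'); Q=a[7:]; M=R.from_quat(Q).as_matrix() if len(Q)==4 else Q.reshape(3,3)
    q=M.T@(np.array(p)-a[4:7]); return q[:2]/q[2]*a[:2]+a[2:4]
def tri(f1,p1,f2,p2):
    o1,d1=ray(f1,*p1);o2,d2=ray(f2,*p2)
    s=np.linalg.lstsq(np.stack([d1,-d2],1),o2-o1,rcond=None)[0]
    a=o1+s[0]*d1;b=o2+s[1]*d2; return (a+b)/2,np.linalg.norm(a-b)
E
python3 - <<'E'
from h import *
for n in('top','side'):
    c=snap(n,n+'0.png'); print(n,c['xyz'],c['attitude'],c['fx'])
s=state(); print(s)
E
```

```text
pics
top [4.00636584e-01 4.29274462e-04 1.10732224e+00] [-0.69537126  0.71593713 -0.04121692  0.04684012] 393.62816030575885
side [0.54473319 1.10509456 0.65957353] [-0.00426787  0.85419889 -0.51989707 -0.00575198] 504.8691189121902
{'t': 0.1, 'joints': array([ 1.10501505e+00,  1.26380797e-01, -4.04876560e-02,  1.40542924e+00,
       -1.44350150e-05,  1.57080092e+00]), 'qd': array([ 0.00128318, -0.00276322,  0.00334917, -0.0032711 , -0.00038954,
       -0.00026839]), 'joint_torque': array([-5.10290047e-04, -4.36901879e+01,  3.53605950e+01,  1.36576363e-02,
        1.19685419e-04,  1.18875056e-05]), 'position': array([0.23563427, 0.46875624, 0.24158314]), 'ee_rot': array([ 2.30793245e-01,  9.73002525e-01, -7.32082442e-04, -1.66226433e-04]), 'ft_force': array([0.73536886, 0.57785287, 0.3750855 ]), 'moment': array([-0.02035826, -0.05119771, -0.00043432]), 'grip_force': 0.0, 'grip_width': 0.08552136979436319}
```

View pics/top0.png

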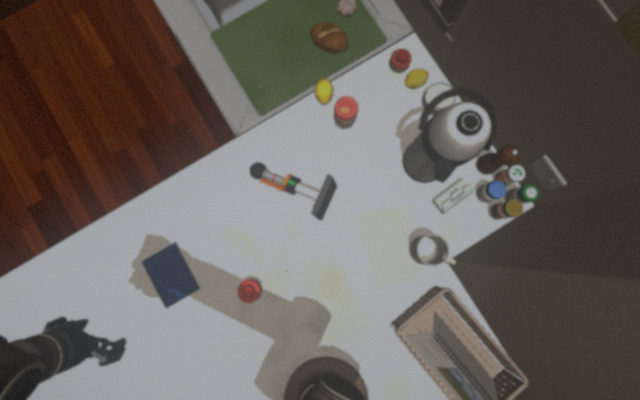

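View pics/side0.png

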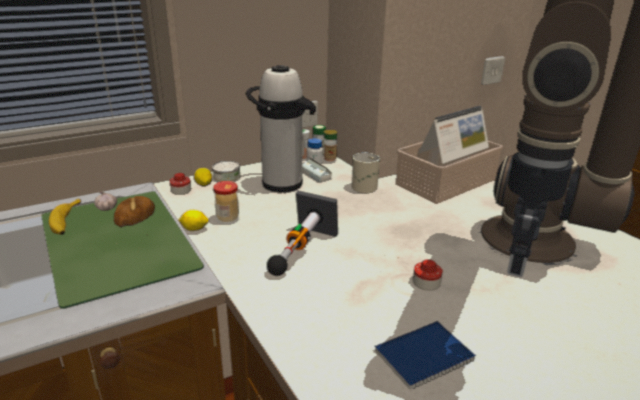

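The top view shows the ball at (257,170) and the foot plate at (325,197). In the side view the ball is at (277,265) and the plate at about (318,214). The honey jar and the timer are clear of the stand.

```bash
python3 - <<'E'
from h import *
print('ball',atz('top0',257,170,.024),atz('side0',277,265,.024))
# foot plate edge on table in side: bottom corners
print(tri('top0',(257,170),'side0',(277,265)))
for p in [(299,223),(336,235)]: print('plate low',atz('side0',*p,0))
for p in [(334,177),(318,217)]: print('plate top z.1',atz('top0',*p,.1))
print('timer',atz('top0',249,290,.05),atz('side0',428,285,0)); print('honey',atz('top0',346,108,.1)); print('mug',atz('top0',425,248,.1))
for n in('top','side'):
    im=cv2.imread(f'pics/{n}0.png'); c=im[140:240,230:360] if n=='top' else im[180:290,250:360]
    cv2.imwrite(f'pics/{n}0c.png',cv2.resize(c,None,fx=5,fy=5,interpolation=cv2.INTER_CUBIC))
a,b=cv2.imread('pics/top0c.png'),cv2.imread('pics/side0c.png')
b=cv2.resize(b,(500,500));a=cv2.resize(a,(650,500))
cv2.imwrite('pics/both.png',cv2.resize(np.hstack([a,b]),None,fx=.69,fy=.69))
E
```

```text
ball [0.62633058 0.17305415 0.024     ] [0.62280454 0.17461644 0.024     ]
(array([0.6246475 , 0.17318132, 0.0234279 ]), np.float64(0.003533577762230572))
plate low [ 0.58126932 -0.05726481  0.        ]
plate low [0.48541344 0.00199201 0.        ]
plate top z.1 [ 0.58588474 -0.03907356  0.1       ]
plate top z.1 [0.4830151  0.00546487 0.1       ]
timer [0.2996117  0.19310409 0.05      ] [0.29191612 0.20887994 0.        ]
honey [ 0.77079251 -0.07720553  0.1       ]
mug [ 0.39636471 -0.26326041  0.1       ]
```

View pics/both.png

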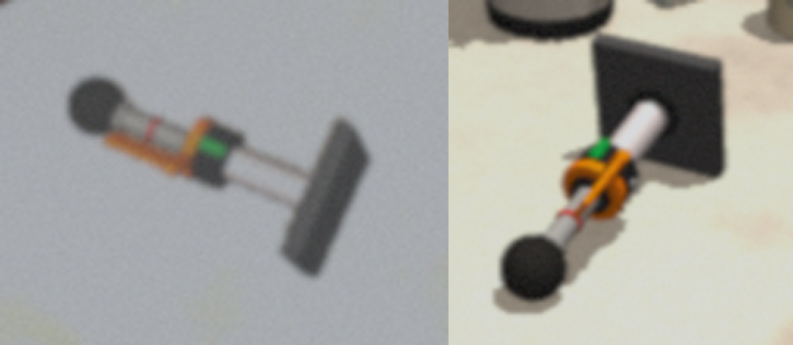

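The crop shows the red ring between the collar and the ball, and the tab lying above the leg. The geometry agrees with the sizes given: the pivot edge is 0.222 m from the ball, and the column lies at an azimuth of about 65°. Next I work out the grasp, with the tool tilted 30°.

```bash
cat >> h.py <<'E'
def delta(p,M):
    s=state(); r=R.from_matrix(M)*R.from_quat(s['ee_rot']).inv()
    print('d cm',((np.array(p)-s['position'])*100).round(2),'rotvec deg',np.degrees(r.as_rotvec()).round(2))
def tool(az_y,tilt,d):  # tool y azimuth deg; tilt deg about d x up (positive: down->+d)
    a=np.radians(az_y); y=np.array([np.cos(a),np.sin(a),0]); z=np.array([0,0,-1.])
    M=np.stack([np.cross(y,z),y,z],1); k=np.cross(d,[0,0,1])
    return R.from_rotvec(np.radians(tilt)*k).as_matrix()@M
E
python3 - <<'E'
from h import *
az=65.5;d=np.array([np.cos(np.radians(az)),np.sin(np.radians(az)),0]);b=np.array([.625,.1738,.024])
M=tool(az-90,-30,d);tz=M[:,2];print(tz)
delta(b+.008*tz-.10*tz,M);delta(b+.008*tz,M)
E
```

```text
[-0.20734662 -0.45498064 -0.8660254 ]
d cm [ 40.84 -25.31 -13.79] rotvec deg [-31.17 -11.08 -85.61]
d cm [ 38.77 -29.86 -22.45] rotvec deg [-31.17 -11.08 -85.61]
```

Call:
jog_arm([
  {"fingers": 1, "tx": 20, "ty": -12, "tz": 0, "wx": -15, "wy": -5, "wz": -42},
  {"fingers": 1, "tx": 20, "ty": -12, "tz": 0, "wx": -15, "wy": -5, "wz": -42},
  {"fingers": 1, "tx": 20, "ty": -12, "tz": 0, "wx": -15, "wy": -5, "wz": -42},
  {"fingers": 1, "tx": 20, "ty": -12, "tz": 0, "wx": -15, "wy": -5, "wz": -42},
  {"fingers": 1, "tx": 20, "ty": -12, "tz": 0, "wx": -15, "wy": -5, "wz": -42},
  {"fingers": 1, "tx": 41, "ty": -25, "tz": -8, "wx": -31.2, "wy": -11.1, "wz": -85.6},
  {"fingers": 1, "tx": 41, "ty": -25, "tz": -8, "wx": -31.2, "wy": -11.1, "wz": -85.6},
  {"fingers": 1, "tx": 41, "ty": -25, "tz": -8, "wx": -31.2, "wy": -11.1, "wz": -85.6},
  {"fingers": 1, "tx": 41, "ty": -25, "tz": -8, "wx": -31.2, "wy": -11.1, "wz": -85.6},
  {"fingers": 1, "tx": 41, "ty": -25, "tz": -8, "wx": -31.2, "wy": -11.1, "wz": -85.6},
  {"fingers": 1, "tx": 41, "ty": -25, "tz": -8, "wx": -31.2, "wy": -11.1, "wz": -85.6},
  {"fingers": 1, "tx": 41, "ty": -25, "tz": -8, "wx": -31.2, "wy": -11.1, "wz": -85.6},
], squeeze=30)

```text
t: 1.3
position: [0.647, 0.2171, 0.1572]
ee_rot: [0.812, 0.521, -0.221, 0.14]
ft_force: [-0.4, 0.1, 0.1]
grip_width: 0.0851
grip_force: 0.0
```

```bash
python3 - <<'E'
from h import *
snap('wrist','w1.png')
az=65.5;d=np.array([np.cos(np.radians(az)),np.sin(np.radians(az)),0]);b=np.array([.625,.1738,.024])
M=tool(az-90,-30,d);tz=M[:,2];print(state()['joints'],proj('w1',b))
delta(b+.008*tz,M)
E
```

```text
[ 0.45838451  0.82816463  0.73502735  1.90157958 -0.32246408  2.52548324] [320.16840124 161.18382492]
d cm [ -2.3   -4.82 -14.22] rotvec deg [ 0.11 -0.17 -0.04]
```

View pics/w1.png

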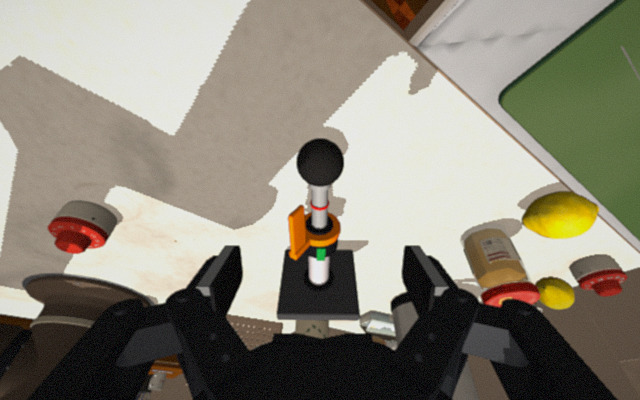

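The wrist view shows the ball at (320,162), where I predicted it, with the column centred between the fingers. Descending.

Call:
jog_arm([
  {"fingers": 1, "tx": -0.8, "ty": -1.8, "tz": -5},
  {"fingers": 1, "tx": -1.6, "ty": -3.4, "tz": -10},
  {"fingers": 1, "tx": -2.3, "ty": -4.8, "tz": -14.2},
  {"fingers": 1, "tx": -2.3, "ty": -4.8, "tz": -14.2},
  {"fingers": 1, "tx": -2.3, "ty": -4.8, "tz": -14.2},
  {"fingers": 1, "tx": -2.3, "ty": -4.8, "tz": -14.2},
])

```text
schema error: expected keys fingers, tx, ty, tz, wx, wy, wz
```

```bash
python3 - <<'E'
from h import *
az=65.5;d=np.array([np.cos(np.radians(az)),np.sin(np.radians(az)),0]);b=np.array([.625,.1738,.024])
M=tool(az-90,-30,d);tz=M[:,2];print(state()['joints'],state()['ft_force'])
delta(b+.008*tz,M)
# arc table: stand angle, delta ball
P=b-.2206*d; P[2]=0
M0=M; p0=b+.008*M[:,2]
for i,f in enumerate(np.linspace(0,1,13)[1:]):
    a=np.radians(-8.2+98.2*f)  # ball-rel-pivot: 215*(cos,sin)-55*(sin.. )
    q=P+.215*(np.cos(a)*d+np.sin(a)*np.array([0,0,1]))-.055*(np.sin(a)*d-np.cos(a)*np.array([0,0,1]))
    tl=-30+30*f; Mi=tool(az-90,tl,d)
    print(((q+.008*Mi[:,2]-p0)*100).round(2),np.degrees((R.from_matrix(Mi)*R.from_matrix(M0).inv()).as_rotvec()).round(1),q.round(3))
E
```

```text
[ 0.45838451  0.82816463  0.73502735  1.90157958 -0.32246408  2.52548324] [-0.30522092 -0.8751673   0.18565736]
d cm [ -2.3   -4.82 -14.22] rotvec deg [ 0.11 -0.17 -0.04]
[-0.22 -0.48  3.08] [ 2.3 -1.   0. ] [0.623 0.169 0.055]
[-0.62 -1.36  6.07] [ 4.5 -2.1  0. ] [0.619 0.16  0.085]
[-1.2  -2.62  8.88] [ 6.8 -3.1 -0. ] [0.613 0.147 0.113]
[-1.93 -4.24 11.47] [ 9.1 -4.1  0. ] [0.605 0.13  0.139]
[-2.81 -6.17 13.78] [11.4 -5.2  0. ] [0.596 0.111 0.162]
[-3.82 -8.39 15.75] [13.6 -6.2  0. ] [0.586 0.088 0.182]
[ -4.94 -10.84  17.36] [15.9 -7.3 -0. ] [0.575 0.063 0.198]
[ -6.14 -13.47  18.56] [18.2 -8.3  0. ] [0.563 0.037 0.211]
[ -7.4  -16.23  19.34] [20.5 -9.3  0. ] [0.55  0.009 0.218]
[ -8.69 -19.06  19.67] [ 22.7 -10.4  -0. ] [ 0.537 -0.02   0.222]
[ -9.99 -21.91  19.56] [ 25.  -11.4   0. ] [ 0.524 -0.049  0.221]
[-11.26 -24.71  18.99] [ 27.3 -12.4   0. ] [ 0.511 -0.077  0.215]
```

All keys are needed in every row.

Call:
jog_arm([
  {"fingers": 1, "tx": -0.8, "ty": -1.8, "tz": -5, "wx": 0, "wy": 0, "wz": 0},
  {"fingers": 1, "tx": -1.6, "ty": -3.4, "tz": -10, "wx": 0, "wy": 0, "wz": 0},
  {"fingers": 1, "tx": -2.3, "ty": -4.8, "tz": -13.2, "wx": 0, "wy": 0, "wz": 0},
  {"fingers": 1, "tx": -2.3, "ty": -4.8, "tz": -14.1, "wx": 0, "wy": 0, "wz": 0},
  {"fingers": 1, "tx": -2.3, "ty": -4.8, "tz": -14.1, "wx": 0, "wy": 0, "wz": 0},
  {"fingers": 1, "tx": -2.3, "ty": -4.8, "tz": -14.1, "wx": 0, "wy": 0, "wz": 0},
])

```text
t: 1.95
position: [0.6241, 0.1728, 0.0243]
ee_rot: [0.812, 0.523, -0.215, 0.141]
ft_force: [0.4, -0.0, 0.5]
grip_width: 0.0858
grip_force: 0.0
```

```bash
python3 - <<'E'
from h import *
az=65.5;d=np.array([np.cos(np.radians(az)),np.sin(np.radians(az)),0]);b=np.array([.625,.1738,.024])
s=state();print(s['joints'],s['qd'].round(3))
for t in(-30,-25,-20):
  M=tool(az-90,t,d);delta(b+.008*M[:,2],M)
E
```

```text
[ 0.41744016  0.75030899  0.30001222  1.5221261  -0.3405074   2.48409537] [ 0.    -0.001  0.028 -0.001 -0.002  0.002]
d cm [-0.07 -0.27 -0.73] rotvec deg [-0.06  0.3  -0.17]
d cm [-0.05 -0.21 -0.76] rotvec deg [ 4.49 -1.76 -0.15]
d cm [-0.02 -0.15 -0.79] rotvec deg [ 9.05 -3.83 -0.14]
```

Call:
jog_arm([
  {"fingers": 1, "tx": -0.1, "ty": -0.2, "tz": -0.6, "wx": 0, "wy": 0, "wz": 0},
  {"fingers": 0, "tx": -0.1, "ty": -0.2, "tz": -0.6, "wx": 0, "wy": 0, "wz": 0},
  {"fingers": -1, "tx": -0.1, "ty": -0.2, "tz": -0.6, "wx": 0, "wy": 0, "wz": 0},
  {"fingers": -1, "tx": -0.1, "ty": -0.2, "tz": -0.6, "wx": 0, "wy": 0, "wz": 0},
  {"fingers": -1, "tx": -0.1, "ty": -0.2, "tz": -0.6, "wx": 0, "wy": 0, "wz": 0},
  {"fingers": -1, "tx": -0.1, "ty": -0.2, "tz": -0.6, "wx": 0, "wy": 0, "wz": 0},
  {"fingers": -1, "tx": -0.1, "ty": -0.2, "tz": -0.6, "wx": 0, "wy": 0, "wz": 0},
  {"fingers": -1, "tx": -0.1, "ty": -0.2, "tz": -0.6, "wx": 0, "wy": 0, "wz": 0},
], squeeze=30)

```text
t: 2.75
position: [0.6221, 0.1694, 0.0159]
ee_rot: [0.812, 0.523, -0.217, 0.141]
ft_force: [0.1, 3.8, 5.9]
grip_width: 0.0464
grip_force: 30.4
```

Call:
jog_arm([
  {"fingers": -1, "tx": -0.1, "ty": -0.2, "tz": 1.5, "wx": 1.1, "wy": -0.5, "wz": 0},
  {"fingers": -1, "tx": -0.2, "ty": -0.5, "tz": 3.1, "wx": 2.3, "wy": -1, "wz": 0},
  {"fingers": -1, "tx": -0.4, "ty": -0.9, "tz": 4.6, "wx": 3.4, "wy": -1.5, "wz": 0},
  {"fingers": -1, "tx": -0.6, "ty": -1.4, "tz": 6.1, "wx": 4.5, "wy": -2.1, "wz": 0},
  {"fingers": -1, "tx": -0.9, "ty": -2.0, "tz": 7.5, "wx": 5.7, "wy": -2.6, "wz": 0},
  {"fingers": -1, "tx": -1.2, "ty": -2.6, "tz": 8.9, "wx": 6.8, "wy": -3.1, "wz": 0},
  {"fingers": -1, "tx": -1.6, "ty": -3.4, "tz": 10.2, "wx": 8, "wy": -3.6, "wz": 0},
  {"fingers": -1, "tx": -1.9, "ty": -4.2, "tz": 11.5, "wx": 9.1, "wy": -4.1, "wz": 0},
  {"fingers": -1, "tx": -2.4, "ty": -5.2, "tz": 12.6, "wx": 10.2, "wy": -4.7, "wz": 0},
  {"fingers": -1, "tx": -2.8, "ty": -6.2, "tz": 13.8, "wx": 11.4, "wy": -5.2, "wz": 0},
  {"fingers": -1, "tx": -3.3, "ty": -7.3, "tz": 14.8, "wx": 12.5, "wy": -5.7, "wz": 0},
  {"fingers": -1, "tx": -3.8, "ty": -8.4, "tz": 15.7, "wx": 13.6, "wy": -6.2, "wz": 0},
])

```text
t: 3.95
position: [0.5834, 0.0843, 0.1741]
ee_rot: [0.834, 0.536, -0.109, 0.071]
ft_force: [-0.8, 1.2, 0.6]
grip_width: 0.0464
grip_force: 31.7
```

```bash
python3 - <<'E'
from h import *
snap('side','s2.png');s=state();print(s['moment'],s['joints'])
E
```

```text
[ 0.20410022  0.06127134 -0.04481672] [ 0.23940032  0.38037947  0.11887575  1.46933915 -0.20637219  2.25623981]
```

View pics/s2.png

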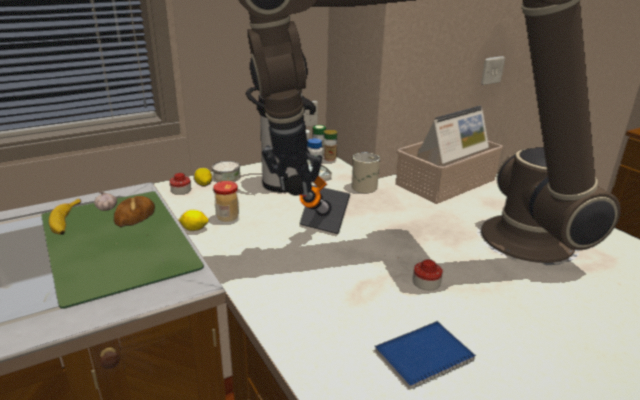

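The side view shows the stand halfway up, tipping on its plate edge (plate at about (325,210)), with the ball still held at (300,190). I'll finish the arc.

Call:
jog_arm([
  {"fingers": -1, "tx": -0.5, "ty": -1.2, "tz": 0.9, "wx": 1.2, "wy": -0.5, "wz": 0},
  {"fingers": -1, "tx": -1.1, "ty": -2.4, "tz": 1.6, "wx": 2.3, "wy": -1.1, "wz": 0},
  {"fingers": -1, "tx": -1.7, "ty": -3.7, "tz": 2.3, "wx": 3.4, "wy": -1.6, "wz": 0},
  {"fingers": -1, "tx": -2.3, "ty": -5.1, "tz": 2.8, "wx": 4.6, "wy": -2.1, "wz": 0},
  {"fingers": -1, "tx": -2.9, "ty": -6.4, "tz": 3.3, "wx": 5.7, "wy": -2.6, "wz": 0},
  {"fingers": -1, "tx": -3.6, "ty": -7.8, "tz": 3.6, "wx": 6.9, "wy": -3.1, "wz": 0},
  {"fingers": -1, "tx": -4.2, "ty": -9.2, "tz": 3.8, "wx": 8, "wy": -3.6, "wz": 0},
  {"fingers": -1, "tx": -4.9, "ty": -10.7, "tz": 3.9, "wx": 9.1, "wy": -4.2, "wz": 0},
  {"fingers": -1, "tx": -5.5, "ty": -12.1, "tz": 3.9, "wx": 10.2, "wy": -4.7, "wz": 0},
  {"fingers": -1, "tx": -6.2, "ty": -13.5, "tz": 3.8, "wx": 11.4, "wy": -5.2, "wz": 0},
  {"fingers": -1, "tx": -6.8, "ty": -14.9, "tz": 3.6, "wx": 12.5, "wy": -5.7, "wz": 0},
  {"fingers": -1, "tx": -7.5, "ty": -16.3, "tz": 3.3, "wx": 13.7, "wy": -6.2, "wz": 0},
])

```text
t: 5.2
position: [0.5075, -0.0793, 0.2058]
ee_rot: [0.841, 0.541, 0.0, 0.001]
ft_force: [-1.6, -0.6, 2.2]
grip_width: 0.0465
grip_force: 33.9
```

Call:
jog_arm([
  {"fingers": -1, "tx": 0, "ty": 0, "tz": 0, "wx": 0, "wy": 0, "wz": 0},
  {"fingers": -1, "tx": 0, "ty": 0, "tz": 0, "wx": 0, "wy": 0, "wz": 0},
  {"fingers": -1, "tx": 0, "ty": 0, "tz": 0, "wx": 0, "wy": 0, "wz": 0},
])

```text
t: 5.5
position: [0.5085, -0.078, 0.2055]
ee_rot: [0.841, 0.541, -0.0, 0.001]
ft_force: [-3.6, -0.2, 4.4]
grip_width: 0.0464
grip_force: 34.0
```

```bash
python3 - <<'E'
from h import *
s=state();print(s['moment'],s['joints'],s['ft_force'],s['position'])
a,b=snap('side','s3.png')['pixels'],snap('top','t3.png')['pixels']
p=proj('s3',s['position']).astype(int);q=proj('t3',s['position']).astype(int);print(p,q)
f=lambda im,p:cv2.resize(im[max(p[1]-60,0):p[1]+80,p[0]-70:p[0]+70],(560,560),interpolation=cv2.INTER_CUBIC)[:,:,::-1]
cv2.imwrite('pics/s3c.png',f(a,p))
E
```

```text
[-0.04631334  0.55695064  0.01734179] [-1.51281085e-01  1.07703644e-01 -1.40386707e-01  1.32223473e+00
 -1.73156106e-03  1.84704709e+00] [-3.59370961 -0.15535683  4.40312093] [ 0.5084843  -0.07801463  0.20554074]
[328 147] [353 201]
```

View pics/s3c.png

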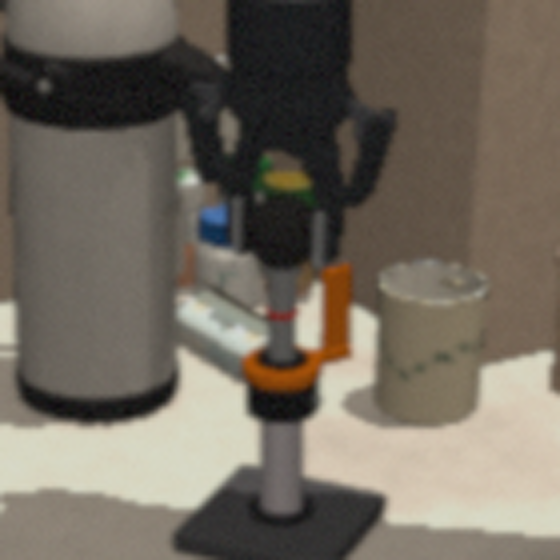

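The stand is upright: the plate is flat, the collar sits at about (280,380) in the crop, the red ring at (280,316) and the tab at (337,310). A sideways force of about 3.6 N remains, so I'll let go briefly, let the stand settle, and measure its axis.

Call:
jog_arm([
  {"fingers": 0.3, "tx": 0, "ty": 0, "tz": 0, "wx": 0, "wy": 0, "wz": 0},
  {"fingers": 0.6, "tx": 0, "ty": 0, "tz": 0, "wx": 0, "wy": 0, "wz": 0},
  {"fingers": 0.6, "tx": 0, "ty": 0, "tz": 0, "wx": 0, "wy": 0, "wz": 0},
  {"fingers": 0.6, "tx": 0, "ty": 0, "tz": 0, "wx": 0, "wy": 0, "wz": 0},
  {"fingers": 0.6, "tx": 0, "ty": 0, "tz": 0, "wx": 0, "wy": 0, "wz": 0},
  {"fingers": 0.6, "tx": 0, "ty": 0, "tz": 0, "wx": 0, "wy": 0, "wz": 0},
])

```text
t: 6.2
position: [0.5089, -0.0779, 0.2053]
ee_rot: [0.841, 0.541, -0.0, 0.001]
ft_force: [-0.1, 0.7, 0.5]
grip_width: 0.0681
grip_force: 0.0
```

```bash
python3 - <<'E'
from h import *
s=state();print(s['moment'],s['ft_force'],s['position'],s['grip_width'])
c=snap('side','s4.png')['pixels']; w=snap('wrist','w4.png')['pixels']
p=proj('s4',[.51,-.077,.13]).astype(int);print(p)
y0,x0=p[1]-60,p[0]-60
a=cv2.resize(c[y0:y0+120,x0:x0+120],(480,480),interpolation=cv2.INTER_CUBIC);print(x0,y0)
hsv=cv2.cvtColor(c,cv2.COLOR_RGB2HSV)
m=((hsv[:,:,0]<6)|(hsv[:,:,0]>172))&(hsv[:,:,1]>130); m[:p[1]-40]=0;m[p[1]+40:]=0;m[:,:p[0]-25]=0;m[:,p[0]+25:]=0
v,u=np.nonzero(m);print('red',len(u),u.mean() if len(u) else 0,v.mean() if len(u) else 0)
b=w[:,80:560]; b=np.vstack([b,np.zeros((80,480,3),np.uint8)])
cv2.imwrite('pics/c4.png',cv2.resize(np.hstack([a,b])[:,:,::-1],(800,400)))
E
```

```text
[ 0.02037126 -0.02167356 -0.08149557] [-0.14549394  0.66228418  0.51391966] [ 0.50887582 -0.0779461   0.20529   ] 0.06813008828392013
[327 175]
267 115
red 6 329.1666666666667 165.66666666666666
```

View pics/c4.png

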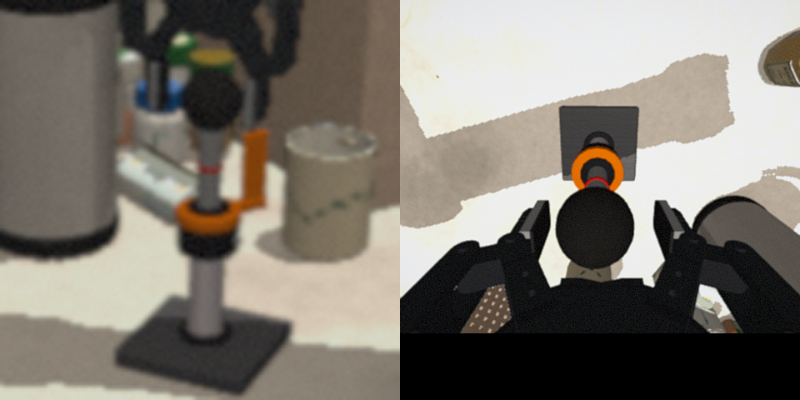

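```bash
python3 - <<'E'
from h import *
sw=cv2.imread('pics/w4.png'); g=cv2.cvtColor(sw,cv2.COLOR_BGR2GRAY)
cir=cv2.HoughCircles(g,cv2.HOUGH_GRADIENT,1.5,200,param1=80,param2=15,minRadius=38,maxRadius=56);print(cir)
print(tri('s4',(330.6,144.4),'w4',(314,274)))
b=np.array([.507,-.077,.215]); print(proj('s4',b),proj('w4',b))
for z in(.16,.165,.17,.175,.18): print(z,proj('s4',[b[0],b[1],z]))
print('plate ctr low', proj('s4',[b[0],b[1],.016]))
E
```

```text
[[[308.25 272.25  51.8 ]
  [570.75  87.75  55.1 ]
  [  2.25 281.25  53.45]
  [509.25 359.25  40.25]
  [ 15.75  29.25  40.85]]]
(array([ 0.50323054, -0.08026894,  0.21306716]), np.float64(0.00045568399705353985))
[329.05124385 144.14554634] [317.54665753 268.78803686]
0.16 [328.48000111 164.59106954]
0.165 [328.53099854 162.7658052 ]
0.17 [328.58217968 160.9339653 ]
0.175 [328.63354554 159.09551424]
0.18 [328.68509711 157.25041617]
plate ctr low [327.08596913 214.4852938 ]
```

```bash
cat > mk.py <<'E'
from h import *
import sys
az=np.radians(65.5);d=np.array([np.cos(az),np.sin(az),0]);y=np.array([-d[1],d[0],0])
def ring(f,ax,z,r,lo=0,hi=360):
    return np.array([proj(f,[ax[0],ax[1],z]+r*(np.cos(t)*d+np.sin(t)*y)) for t in np.radians(np.arange(lo,hi,5))])
def red(f,box):
    c=cv2.cvtColor(cv2.imread('pics/'+f+'.png'),cv2.COLOR_BGR2HSV); m=((c[:,:,0]<5)|(c[:,:,0]>172))&(c[:,:,1]>120)
    k=np.zeros_like(m);k[box[1]:box[3],box[0]:box[2]]=1; v,u=np.nonzero(m&k)
    return (len(u),u.min(),u.max(),v.min(),v.max(),u.mean(),v.mean()) if len(u) else None
E
python3 - <<'E'
from mk import *
ax=np.array([.5035,-.080,0])
print('plate corners',[proj('w4',ax+.055*(i*d+j*y)+[0,0,.016]).round(0) for i in(-1,1) for j in(-1,1)])
print('red w4',red('w4',(280,150,350,250)),'red s4',red('s4',(320,155,340,175)))
for z in(.16,.165,.17,.175):
    e=ring('w4',ax,z+.002,.011); f=ring('s4',ax,z,.011); print(z,e.min(0),e.max(0),'side',f.mean(0))
e=ring('w4',ax,.13,.017);print('rim',e.min(0),e.max(0)); print('ball',proj('w4',[*ax[:2],.215]),proj('s4',[*ax[:2],.215]))
im=cv2.imread('pics/w4.png')[110:250,250:390];cv2.imwrite('pics/w4c.png',cv2.resize(im,None,fx=4,fy=4,interpolation=cv2.INTER_CUBIC))
E
```

```text
plate corners [array([362., 220.]), array([275., 220.]), array([367., 131.]), array([270., 131.])]
red w4 (212, np.int64(280), np.int64(348), np.int64(172), np.int64(247), np.float64(315.3066037735849), np.float64(216.7688679245283)) red s4 (10, np.int64(327), np.int64(332), np.int64(165), np.int64(166), np.float64(329.5), np.float64(165.4))
0.16 [299.98681124 216.15418625] [331.68421741 245.01259099] side [329.83312002 164.15481358]
0.165 [299.43956966 219.04993997] [331.93996109 248.52380525] side [329.88644044 162.33255156]
0.17 [298.86388023 222.09905867] [332.20899815 252.21422115] side [329.93995255 160.50373824]
0.175 [298.2574655  225.31405756] [332.49239269 256.09791678] side [329.9936574  158.66833823]
rim [295.47107318 193.37837849] [337.76955124 232.71207126]
ball [313.79532906 275.8737071 ] [330.43004592 143.73760652]
```

View pics/w4c.png

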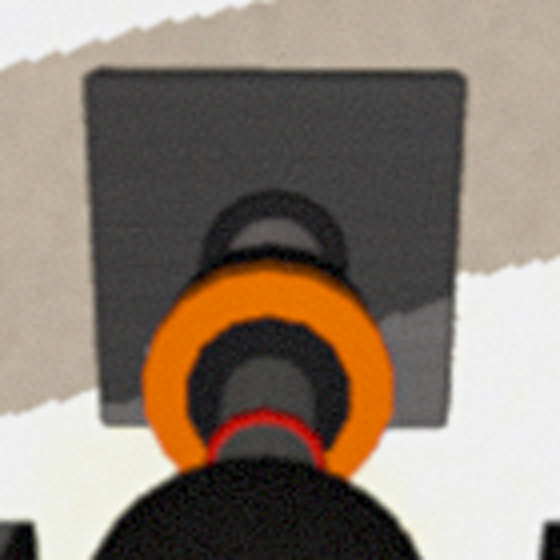

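The crop shows the ring's near edge at v≈212.5, the rim's at v≈189.5, and the plate edge at v≈127.5. My model is about 3.5 px off there, so I'll cross-check the mark height with the earlier lying view, w1.

```bash
python3 - <<'E'
from mk import *
print('fx',np.load('pics/w1.npy')[:4])
print('red w1',red('w1',(300,190,340,225)))
im=cv2.imread('pics/w1.png'); print(im[196:226,319][:, ::-1].tolist())
g=cv2.cvtColor(im,cv2.COLOR_BGR2GRAY);print([tuple((lambda c:(c[0].min(),c[0].max()))(np.nonzero(g[120:200,320]<60)))])
b=np.array([.625,.1738,.024]);t=np.radians(8.2);Z=np.array([d[0]*np.cos(t),d[1]*np.cos(t),-np.sin(t)]);X=np.array([-d[0]*np.sin(t),-d[1]*np.sin(t),-np.cos(t)])
for s in(0,.092,.116,.13,.158,.16,.162,.164,.166,.168,.215):
    o=b+(s-.215)*Z; print(s,'axis',proj('w1',o).round(1),'top r9',proj('w1',o-.009*X).round(1),'r11',proj('w1',o-.011*X).round(1),'r17',proj('w1',o-.017*X).round(1),'r24',proj('w1',o-.024*X).round(1),'plate',proj('w1',o-.055*X).round(1),)
E
```

```text
fx [277.4023646  277.4023646  321.80691692 193.70895564]
red w1 (60, np.int64(306), np.int64(332), np.int64(202), np.int64(223), np.float64(319.1166666666667), np.float64(207.85))
[[202, 196, 192], [201, 195, 189], [200, 196, 189], [204, 197, 192], [204, 198, 193], [202, 196, 191], [203, 195, 189], [202, 196, 188], [204, 201, 193], [200, 201, 195], [191, 193, 184], [164, 118, 114], [224, 47, 42], [235, 51, 45], [224, 124, 116], [205, 180, 173], [202, 199, 192], [196, 192, 187], [200, 194, 190], [206, 198, 192], [202, 196, 188], [198, 195, 188], [203, 197, 191], [199, 196, 189], [202, 197, 189], [199, 192, 188], [199, 195, 189], [196, 192, 184], [203, 197, 190], [203, 198, 190]]
[(np.int64(19), np.int64(65))]
0 axis [321.1 282.5] top r9 [321.  287.9] r11 [321.  289.2] r17 [321.  292.9] r24 [321.  297.4] plate [320.8 318.9]
0.092 axis [320.8 242.2] top r9 [320.7 247.7] r11 [320.7 249. ] r17 [320.7 252.9] r24 [320.6 257.5] plate [320.5 280.1]
0.116 axis [320.7 229.3] top r9 [320.6 234.9] r11 [320.6 236.2] r17 [320.6 240.1] r24 [320.5 244.7] plate [320.3 267.4]
0.13 axis [320.6 221.3] to
[... 231 characters left out ...]
02.5] top r9 [320.4 208. ] r11 [320.4 209.2] r17 [320.4 213.1] r24 [320.3 217.7] plate [320.1 240.4]
0.162 axis [320.5 201.2] top r9 [320.4 206.6] r11 [320.4 207.9] r17 [320.4 211.7] r24 [320.3 216.3] plate [320.1 239. ]
0.164 axis [320.5 199.8] top r9 [320.4 205.3] r11 [320.4 206.5] r17 [320.3 210.4] r24 [320.3 215. ] plate [320.  237.7]
0.166 axis [320.4 198.4] top r9 [320.4 203.9] r11 [320.4 205.2] r17 [320.3 209. ] r24 [320.3 213.6] plate [320.  236.3]
0.168 axis [320.4 197.1] top r9 [320.4 202.5] r11 [320.4 203.8] r17 [320.3 207.6] r24 [320.3 212.2] plate [320.  234.9]
0.215 axis [320.2 161.2] top r9 [320.1 166.3] r11 [320.1 167.5] r17 [320.  171.1] r24 [320.  175.5] plate [319.6 197.4]
```

The mark comes out about 32 mm beyond the rim. I'll re-centre, grip harder and check for side force.

Call:
jog_arm([
  {"fingers": 0.6, "tx": -0.4, "ty": 0.05, "tz": 0, "wx": 0, "wy": 0, "wz": 0},
  {"fingers": 0.6, "tx": -0.4, "ty": 0.05, "tz": 0, "wx": 0, "wy": 0, "wz": 0},
  {"fingers": -1, "tx": -0.4, "ty": 0.05, "tz": 0, "wx": 0, "wy": 0, "wz": 0},
  {"fingers": -1, "tx": -0.4, "ty": 0.05, "tz": 0, "wx": 0, "wy": 0, "wz": 0},
  {"fingers": -1, "tx": -0.4, "ty": 0.05, "tz": 0, "wx": 0, "wy": 0, "wz": 0},
  {"fingers": -1, "tx": -0.4, "ty": 0.05, "tz": 0, "wx": 0, "wy": 0, "wz": 0},
  {"fingers": -1, "tx": -0.4, "ty": 0.05, "tz": 0, "wx": 0, "wy": 0, "wz": 0},
  {"fingers": -1, "tx": -0.4, "ty": 0.05, "tz": 0, "wx": 0, "wy": 0, "wz": 0},
], squeeze=40)

```text
t: 7.1
position: [0.5047, -0.0774, 0.2054]
ee_rot: [0.841, 0.541, -0.0, 0.001]
ft_force: [-2.3, -0.0, 3.9]
grip_width: 0.0462
grip_force: 40.4
```

Call:
jog_arm([
  {"fingers": -1, "tx": -0.15, "ty": 0.05, "tz": 0, "wx": 0, "wy": 0, "wz": 0},
  {"fingers": -1, "tx": -0.15, "ty": 0.05, "tz": -0.5, "wx": 0, "wy": 0, "wz": 0},
  {"fingers": -1, "tx": -0.15, "ty": 0.05, "tz": -1, "wx": 0, "wy": 0, "wz": 0},
  {"fingers": -1, "tx": -0.15, "ty": 0.05, "tz": -1.5, "wx": 0, "wy": 0, "wz": 0},
  {"fingers": -1, "tx": -0.15, "ty": 0.05, "tz": -2, "wx": 0, "wy": 0, "wz": 0},
  {"fingers": -1, "tx": -0.15, "ty": 0.05, "tz": -2.5, "wx": 0, "wy": 0, "wz": 0},
  {"fingers": -1, "tx": -0.15, "ty": 0.05, "tz": -3, "wx": 0, "wy": 0, "wz": 0},
  {"fingers": -1, "tx": -0.15, "ty": 0.05, "tz": -3.2, "wx": 0, "wy": 0, "wz": 0},
  {"fingers": -1, "tx": -0.15, "ty": 0.05, "tz": -3.2, "wx": 0, "wy": 0, "wz": 0},
  {"fingers": -1, "tx": -0.15, "ty": 0.05, "tz": -3.2, "wx": 0, "wy": 0, "wz": 0},
])

```text
t: 8.1
position: [0.5041, -0.0772, 0.1735]
ee_rot: [0.841, 0.541, 0.001, 0.001]
ft_force: [2.8, -1.4, 6.2]
grip_width: 0.046
grip_force: 40.8
```

```bash
python3 - <<'E'
from mk import *
s=state();print(s['moment'],s['ft_force'],s['position'],s['joints'])
c=snap('side','s5.png')['pixels'];snap('wrist','w5.png')
a=cv2.resize(c[120:240,270:390],(480,480),interpolation=cv2.INTER_CUBIC)[:,:,::-1]
im=cv2.imread('pics/w5.png')[170:290,260:380];b=cv2.resize(im,(480,480),interpolation=cv2.INTER_CUBIC)
cv2.imwrite('pics/c5.png',cv2.resize(np.hstack([a,b]),(800,400)))
ax=np.array([.5035,-.078,0])
for z in(.126,.128,.13,.132,.134): print(z,'r9,r11 near edge v',ring('w5',ax,z,.009).min(0)[1],ring('w5',ax,z,.011).min(0)[1],'r17',ring('w5',ax,z,.017).min(0)[1])
E
```

```text
[-0.33720311 -0.69601638  0.00864959] [ 2.80602684 -1.42917623  6.15813513] [ 0.5040995  -0.07715518  0.17353273] [-1.51181188e-01  1.04056015e-01 -2.14743955e-01  1.24926557e+00
 -1.24694514e-03  1.84725195e+00]
0.126 r9,r11 near edge v 212.3806881943277 209.6948015200394 r17 201.53297080377084
0.128 r9,r11 near edge v 213.46069106747768 210.7514461960561 r17 202.5175742518796
0.13 r9,r11 near edge v 214.5624337854549 211.8294299888373 r17 203.52225866405436
0.132 r9,r11 near edge v 215.68657943817644 212.92940591282365 r17 204.54764469560197
0.134 r9,r11 near edge v 216.83381835920585 214.05205390156448 r17 205.59437884540904
```

View pics/c5.png

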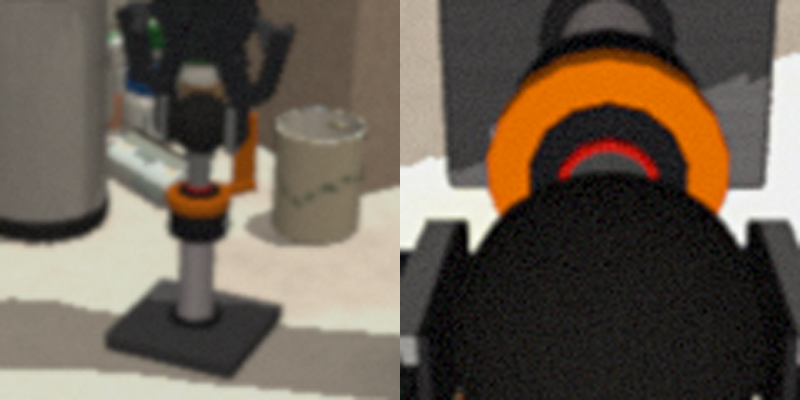

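In the wrist crop the red ring's band is clearly thinner than before: about 3.6 px (edges at y≈140–152) against 4.5 px. So it is partly sunk into the rim. I'll quantify that.

```bash
python3 - <<'E'
from mk import *
for f,u0,lo,hi in(('w4',317,205,224),('w5',322,203,223)):
    im=cv2.imread(f'pics/{f}.png').astype(float); red_=(im[:,:,2]-im[:,:,:2].mean(2))
    for u in range(u0-4,u0+5,2): print(f,u,red_[lo:hi,u].round(0).astype(int).tolist(), 'sum/max',round(red_[lo:hi,u].clip(0).sum()/np.percentile(red_[lo:hi,u-1:u+2],97),2))
for f,ax,z in(('w4',[.5045,-.0765,0],.162),('w5',[.5038,-.0765,0],.130)):
    print(f,'plate far v',proj(f,np.array(ax)+.055*d+[0,0,.016]),'edges lo/hi r11, r9 hi',[ring(f,ax,z+k,r).min(0)[1].round(2) for k,r in((-.002,.011),(0,.011),(.002,.011),(.002,.009))])
    print(' rim .130 r17, .12 r17',ring(f,ax,.13,.017).min(0)[1],ring(f,ax,.12,.017).min(0)[1], 'coll r24 .116',ring(f,ax,.116,.024).min(0)[1])
g=cv2.imread('pics/w5.png')
print('plate col',g[90:180,290].mean(1).round(0).astype(int).tolist())
E
```

```text
w4 313 [2, 6, 6, 2, 4, 3, 6, 52, 118, 174, 152, 67, 6, 0, 4, 2, 3, 1, 6] sum/max 3.62
w4 315 [4, 2, 3, 2, 1, 0, 26, 86, 147, 176, 130, 48, -1, 3, 1, 4, 3, 6, 4] sum/max 3.76
w4 317 [8, 2, 4, 4, -4, 2, 24, 77, 150, 174, 143, 57, 5, -4, 3, 7, 4, 2, 3] sum/max 3.97
w4 319 [2, 0, 2, 2, 2, -2, 1, 45, 106, 181, 158, 82, 14, -2, 3, 5, 1, 7, 2] sum/max 3.64
w4 321 [4, -2, 4, 6, 5, 2, 0, 22, 75, 139, 178, 128, 53, 6, -2, 0, 5, -3, 6] sum/max 3.68
w5 318 [-2, 1, 0, -2, 6, -2, -2, -4, 21, 90, 128, 174, 135, 54, 7, 0, 4, 1, 2, 5] sum/max 3.71
w5 320 [-8, -4, 0, 1, 3, 2, -8, 10, 59, 108, 163, 181, 103, 30, 2, 0, 0, 5, 4, -4] sum/max 3.91
w5 322 [-4, -2, -5, 2, 6, -4, 1, 25, 70, 130, 178, 182, 96, 22, -1, 4, 0, 1, 4, 8] sum/max 4.13
w5 324 [-4, -1, 6, 2, 0, 6, -8, 12, 56, 106, 162, 172, 98, 28, -2, -1, 2, 7, 4, 0] sum/max 3.81
w5 326 [-6, 0, 0, 2, 4, -4, -4, -2, 20, 78, 130, 168, 144, 58, 9, -6, 2, 6, 0, 1] sum/max 3.67
w4 plate far v [317.57231178 127.36819582] edges lo/hi r11, r9 hi [np.float64(210.16), np.float64(211.23), np.float64(212.33), np.float64(215.1)]
 rim .130 r17, .12 r17 188.99157523349234 185.41215137160313 coll r24 .116 175.86220924507882
w5 plate far v [320.75018328 128.9473335 ] edges lo/hi r11, r9 hi [np.float64(208.72), np.float64(209.78), np.float64(210.86), np.float64(213.64)]
 rim .130 r17, .12 r17 201.43508671585698 196.69679185634013 coll r24 .116 185.57776135015826
plate col [236, 238, 238, 237, 239, 238, 239, 239, 237, 237, 239, 239, 237, 237, 239, 238, 238, 239, 238, 237, 240, 239, 239, 238, 237, 239, 237, 219, 178, 167, 169, 168, 170, 170, 170, 173, 175, 143, 91, 47, 52, 59, 71, 60, 67, 66, 68, 67, 62, 64, 64, 60, 70, 66, 63, 66, 63, 61, 63, 67, 66, 61, 66, 65, 63, 64, 65, 65, 65, 60, 65, 64, 65, 65, 70, 67, 65, 66, 61, 63, 62, 63, 60, 67, 66, 65, 62, 69, 63, 68]
```

```bash
python3 - <<'E'
from mk import *
for f,u0,a,b in(('w4',317,176,216),('w5',322,184,216)):
    im=cv2.imread(f'pics/{f}.png')[:,:,::-1].astype(float)
    p=im[a:b,u0-2:u0+3].mean(1).round(0).astype(int)
    print(f,[(a+i,*q) for i,q in enumerate(p.tolist())])
    # widths of dark/orange in rows, ring u-extents
for f,vv in(('w4',(195,200,205)),('w5',(205,210,213))):
    im=cv2.imread(f'pics/{f}.png')[:,:,::-1].astype(int)
    for v in vv:
        o=(im[v,:,0]-im[v,:,2]>80)&(im[v,:,1]>60)&(np.arange(640)>270)&(np.arange(640)<370); u=np.nonzero(o)[0]; print(f,v,u.min(),u.max(),'gap',[(int(u[i]),int(u[i+1])) for i in range(len(u)-1) if u[i+1]-u[i]>8])
c=np.load('pics/w5.npy');print('cam',c[4:7],'tcp',state()['position'])
E
```

```text
w4 [(176, 106, 49, 2), (177, 146, 69, 0), (178, 210, 101, 0), (179, 231, 114, 0), (180, 231, 116, 0), (181, 230, 116, 0), (182, 229, 115, 0), (183, 229, 117, 0), (184, 229, 115, 0), (185, 230, 115, 0), (186, 230, 116, 0), (187, 231, 114, 0), (188, 197, 94, 0), (189, 118, 56, 15), (190, 43, 30, 32), (191, 26, 28, 34), (192, 30, 30, 31), (193, 27, 28, 29), (194, 37, 35, 37), (195, 30, 32, 34), (196, 34, 31, 32), (197, 31, 29, 30), (198, 35, 34, 34), (199, 50, 48, 47), (200, 65, 65, 62), (201, 69, 67, 65), (202, 67, 66, 63), (203, 68, 66, 64), (204, 68, 67, 63), (205, 70, 66, 66), (206, 69, 68, 66), (207, 67, 65, 64), (208, 69, 67, 64), (209, 66, 67, 65), (210, 66, 66, 64), (211, 71, 53, 50), (212, 102, 33, 31), (213, 153, 17, 11), (214, 192, 22, 16), (215, 179, 40, 34)]
w5 [(184, 58, 27, 8), (185, 101, 47, 1), (186, 113, 54, 0), (187, 141, 65, 0), (188, 199, 97, 0), (189, 228, 113, 0), (190, 231, 116, 0), (191, 229, 115, 0), (192, 230, 116, 0), (193, 228, 112, 0), (194, 229, 115, 0), (195, 228, 114, 0), (196, 228, 112, 0), (197, 229, 115, 0), (198, 230, 112, 0), (199, 229, 112, 0), (200, 176, 84, 0), (201, 93, 45, 13), (202, 34, 26, 30), (203, 24, 27, 29), (204, 31, 32, 30), (205, 32, 30, 33), (206, 31, 29, 33), (207, 34, 32, 32), (208, 29, 29, 29), (209, 24, 27, 30), (210, 42, 27, 29), (211, 77, 14, 19), (212, 129, 13, 7), (213, 192, 29, 17), (214, 200, 27, 19), (215, 149, 53, 50)]
w4 195 288 345 gap [(301, 332)]
w4 200 286 347 gap [(298, 335)]
w4 205 285 348 gap [(296, 337)]
w5 205 290 354 gap [(308, 336)]
w5 210 288 356 gap [(302, 342)]
w5 213 287 357 gap [(301, 344)]
cam [ 0.53692599 -0.00454379  0.30552423] tcp [ 0.50411496 -0.07717464  0.17356559]
```

```bash
python3 - <<'E'
from mk import *
from scipy.optimize import least_squares
v=lambda f,e,z,r: proj(f,[.5040+e*d[0],-.0770+e*d[1],z]+r*d)[1]
# w4 obs: plate 127.5@.016 r55, orange-edge 189.0 r17, leg base 199.1 r9 ; ring lo/hi
for zo in(.122,.126,.13):
  for f,ob in(('w4',(127.5,189.0,199.1,212.1,215.7)),('w5',(127.6,200.6,None,211.4,215.2))):
    # solve e using plate & edge separately, then leg base height and ring
    from scipy.optimize import brentq
    ep=brentq(lambda e:v(f,e,.016,.055)-ob[0],-.02,.02); ee=brentq(lambda e:v(f,e,zo,.017)-ob[1],-.02,.02)
    out=[]
    for e in(ep,ee):
        if ob[2]: out.append(('legbase z',round(brentq(lambda z:v(f,e,z,.009)-ob[2],.08,.2)*1e3,1)))
        out.append(('ringlo z',round(brentq(lambda z:v(f,e,z,.011)-ob[3],.08,.2)*1e3,1),'hi r9',round(brentq(lambda z:v(f,e,z,.009)-ob[4],.08,.2)*1e3,1)))
    print(zo,f,'e mm',round(ep*1e3,2),round(ee*1e3,2),out)
E
```

```text
0.122 w4 e mm 0.52 -1.79 [('legbase z', 130.6), ('ringlo z', 163.2, 'hi r9', 164.7), ('legbase z', 123.9), ('ringlo z', 157.4, 'hi r9', 159.1)]
0.122 w5 e mm 1.71 -1.84 [('ringlo z', 136.4, 'hi r9', 138.0), ('ringlo z', 127.4, 'hi r9', 129.4)]
0.126 w4 e mm 0.52 -0.56 [('legbase z', 130.6), ('ringlo z', 163.2, 'hi r9', 164.7), ('legbase z', 127.5), ('ringlo z', 160.5, 'hi r9', 162.1)]
0.126 w5 e mm 1.71 -0.44 [('ringlo z', 136.4, 'hi r9', 138.0), ('ringlo z', 130.9, 'hi r9', 132.8)]
0.13 w4 e mm 0.52 0.66 [('legbase z', 130.6), ('ringlo z', 163.2, 'hi r9', 164.7), ('legbase z', 131.0), ('ringlo z', 163.6, 'hi r9', 165.0)]
0.13 w5 e mm 1.71 0.97 [('ringlo z', 136.4, 'hi r9', 138.0), ('ringlo z', 134.5, 'hi r9', 136.2)]
```

The wrist views put the ring about 4–5 mm above the rim, still fully exposed. I'll step down and watch for the band to thin as it sinks.

Call:
jog_arm([
  {"fingers": -1, "tx": 0, "ty": 0, "tz": -0.2, "wx": 0, "wy": 0, "wz": 0},
  {"fingers": -1, "tx": 0, "ty": 0, "tz": -0.2, "wx": 0, "wy": 0, "wz": 0},
  {"fingers": -1, "tx": 0, "ty": 0, "tz": -0.2, "wx": 0, "wy": 0, "wz": 0},
])

```text
t: 8.5
position: [0.5043, -0.0773, 0.1719]
ee_rot: [0.841, 0.541, 0.001, 0.002]
ft_force: [3.9, -2.1, 7.0]
grip_width: 0.046
grip_force: 40.9
```

```bash
cat > look.py <<'E'
from mk import *
import sys
from scipy.optimize import brentq
n=sys.argv[1]; s=state(); print(s['t'],s['position'].round(4),s['ft_force'].round(1),s['moment'].round(2))
snap('wrist',n+'.png'); im=cv2.imread(f'pics/{n}.png').astype(float)
R_=(im[:,:,2]-im[:,:,0]); red_=(im[:,:,2]-im[:,:,:2].mean(2)); 
for u in range(317,329,2):
    c=red_[203:226,u]; r=[int(x) for x in c]
    o=im[180:212,u,2]; k=np.nonzero(o>180)[0].max(); eo=180+k+(o[k]-115)/(o[k]-o[k+1]) 
    pk=c.max(); i=np.nonzero(c>90)[0]; lo=203+i[0]-(c[i[0]]-90)/(c[i[0]]-c[i[0]-1]); hi=203+i[-1]+(c[i[-1]]-90)/(c[i[-1]]-c[i[-1]+1])
    print(u,'edge %.2f lo %.2f hi %.2f  thick %.2f sum %d lo-edge %.2f'%(eo,lo,hi,hi-lo,c.clip(0).sum(),lo-eo))
E
python3 look.py w6; python3 - <<'E'
import re
src=open('look.py').read().replace("s=state(); print(s['t'],s['position'].round(4),s['ft_force'].round(1),s['moment'].round(2))","").replace("snap('wrist',n+'.png');","")
import sys
for n in('w5',): sys.argv=['x',n]; print(n); exec(src)
E
```

```text
8.5 [ 0.5043 -0.0773  0.1719] [ 3.9 -2.1  7. ] [-0.34 -0.63  0.03]
317 edge 202.54 lo 213.42 hi 216.96  thick 3.55 sum 715 lo-edge 10.88
319 edge 201.92 lo 212.80 hi 216.36  thick 3.56 sum 670 lo-edge 10.88
321 edge 201.59 lo 212.31 hi 216.04  thick 3.73 sum 692 lo-edge 10.72
323 edge 201.61 lo 212.21 hi 215.98  thick 3.76 sum 733 lo-edge 10.60
325 edge 202.01 lo 213.05 hi 216.29  thick 3.24 sum 643 lo-edge 11.04
327 edge 202.48 lo 213.53 hi 216.93  thick 3.40 sum 678 lo-edge 11.05
w5Traceback (most recent call last):
  File "<stdin>", line 4, in <module>
  File "<string>", line 5
    im=cv2.imread(f'pics/{n}.png').astype(float)
IndentationError: unexpected indent
```

```bash
python3 - <<'E'
from mk import *
for f,u0 in(('w4',317),('w5',322),('w6',322)):
    im=cv2.imread(f'pics/{f}.png')[:,:,::-1].astype(float)
    print(f,im[214:232,u0-1:u0+2].mean((1,2)).round(0).astype(int).tolist(), 'plate',im[120:136,285:295].mean((1,2)).round(0).astype(int).tolist())
    # ball lateral edges at v=275
    print('   row275',im[275,262:280].mean(1).round(0).astype(int).tolist(),im[275,360:380].mean(1).round(0).astype(int).tolist())
for i in range(4):
    red=None
    c=capture('wrist')['pixels'].astype(float); r=(c[:,:,0]-c[:,:,1:].mean(2))[203:226,320:325].mean(1); print(round(state()['t'],2),state()['position'][2].round(5),(r.clip(20)-20)@np.arange(203,226)/(r.clip(20)-20).sum())
E
```

```text
w4 [82, 85, 79, 68, 67, 66, 66, 66, 64, 51, 25, 13, 10, 17, 14, 15, 10, 22] plate [170, 171, 171, 171, 174, 173, 146, 88, 52, 57, 63, 68, 67, 67, 66, 65]
   row275 [236, 237, 236, 215, 141, 50, 21, 16, 16, 27, 21, 19, 23, 24, 28, 25, 34, 21] [75, 176, 230, 237, 235, 237, 236, 233, 236, 234, 236, 237, 236, 234, 235, 235, 232, 234, 235, 237]
w5 [83, 84, 71, 68, 64, 66, 65, 41, 18, 8, 18, 7, 15, 20, 17, 22, 13, 15] plate [170, 171, 171, 171, 172, 174, 173, 147, 88, 49, 52, 60, 65, 66, 67, 67]
   row275 [155, 150, 122, 72, 37, 38, 28, 16, 21, 19, 5, 14, 24, 3, 16, 22, 20, 24] [14, 23, 21, 10, 19, 26, 4, 21, 17, 19, 22, 17, 27, 4, 6, 16, 34, 37, 49, 93]
w6 [73, 85, 84, 71, 68, 68, 63, 43, 16, 14, 19, 13, 13, 16, 14, 22, 21, 14] plate [171, 170, 170, 171, 172, 173, 176, 168, 106, 51, 50, 57, 65, 66, 68, 67]
   row275 [152, 146, 119, 77, 44, 41, 36, 18, 19, 17, 11, 11, 19, 28, 23, 17, 25, 23] [28, 19, 23, 22, 16, 15, 25, 16, 27, 20, 8, 4, 16, 24, 30, 16, 35, 32, 53, 94]
8.6 0.17187 214.19909245604083
8.65 0.17184 214.1924820551568
8.7 0.17187 214.19584513692163
8.75 0.17186 214.2168468981218
```

Call:
jog_arm([
  {"fingers": -1, "tx": 0.1, "ty": -0.05, "tz": 0, "wx": 0, "wy": 0, "wz": 0},
  {"fingers": -1, "tx": 0.1, "ty": -0.05, "tz": -0.2, "wx": 0, "wy": 0, "wz": 0},
  {"fingers": -1, "tx": 0.1, "ty": -0.05, "tz": -0.2, "wx": 0, "wy": 0, "wz": 0},
  {"fingers": -1, "tx": 0.1, "ty": -0.05, "tz": -0.2, "wx": 0, "wy": 0, "wz": 0},
])

```text
t: 9.15
position: [0.5045, -0.0774, 0.1697]
ee_rot: [0.841, 0.541, 0.0, 0.001]
ft_force: [-0.2, -0.1, 8.2]
grip_width: 0.046
grip_force: 40.9
```

```bash
python3 look.py w7
```

```text
9.15 [ 0.5045 -0.0774  0.1697] [-0.2 -0.1  8.2] [-0.07 -0.22 -0.02]
317 edge 203.58 lo 202.74 hi 218.15  thick 15.41 sum 834 lo-edge -0.83
319 edge 203.08 lo 202.95 hi 217.57  thick 14.61 sum 768 lo-edge -0.13
321 edge 202.80 lo 213.50 hi 217.38  thick 3.88 sum 772 lo-edge 10.70
323 edge 202.74 lo 213.58 hi 217.40  thick 3.82 sum 772 lo-edge 10.84
325 edge 203.19 lo 202.89 hi 217.66  thick 14.77 sum 771 lo-edge -0.31
327 edge 203.55 lo 202.76 hi 218.29  thick 15.53 sum 826 lo-edge -0.80
```

Call:
jog_arm([
  {"fingers": -1, "tx": 0, "ty": 0, "tz": -0.2, "wx": 0, "wy": 0, "wz": 0},
  {"fingers": -1, "tx": 0, "ty": 0, "tz": -0.2, "wx": 0, "wy": 0, "wz": 0},
  {"fingers": -1, "tx": 0, "ty": 0, "tz": -0.2, "wx": 0, "wy": 0, "wz": 0},
])

```text
t: 9.5
position: [0.5045, -0.0774, 0.1676]
ee_rot: [0.841, 0.541, 0.0, 0.001]
ft_force: [2.0, -0.3, 7.9]
grip_width: 0.0459
grip_force: 40.9
```

```bash
python3 look.py w8; python3 - <<'E'
from mk import *
snap('side','s8.png')
for f in('s4','s5','s8'):
    im=cv2.imread(f'pics/{f}.png')[:,:,::-1].astype(int); print(f,[(v,*im[v,328:332].mean(0).round(0).astype(int).tolist()) for v in range(160,186)])
E
```

```text
9.5 [ 0.5045 -0.0774  0.1676] [ 2.  -0.3  7.9] [-0.06 -0.19 -0.01]
317 edge 204.51 lo 202.52 hi 219.29  thick 16.77 sum 984 lo-edge -1.99
319 edge 204.01 lo 202.57 hi 218.74  thick 16.17 sum 912 lo-edge -1.44
321 edge 203.83 lo 202.70 hi 218.49  thick 15.78 sum 859 lo-edge -1.12
323 edge 203.84 lo 202.68 hi 218.58  thick 15.91 sum 908 lo-edge -1.16
325 edge 204.28 lo 202.54 hi 218.84  thick 16.30 sum 941 lo-edge -1.74
327 edge 204.62 lo 202.50 hi 219.52  thick 17.01 sum 1012 lo-edge -2.12
s4 [(160, 83, 81, 78), (161, 84, 81, 78), (162, 84, 81, 78), (163, 84, 81, 79), (164, 93, 76, 73), (165, 111, 58, 54), (166, 110, 50, 46), (167, 94, 72, 69), (168, 84, 81, 78), (169, 83, 82, 80), (170, 86, 84, 81), (171, 82, 81, 78), (172, 84, 82, 79), (173, 85, 82, 80), (174, 83, 80, 78), (175, 83, 82, 78), (176, 79, 77, 74), (177, 62, 60, 58), (178, 45, 39, 38), (179, 86, 44, 15), (180, 148, 73, 10), (181, 160, 79, 10), (182, 144, 71, 10), (183, 131, 66, 10), (184, 105, 54, 11), (185, 62, 36, 20)]
s5 [(160, 25, 24, 20), (161, 26, 26, 24), (162, 24, 23, 23), (163, 24, 21, 21), (164, 23, 22, 21), (1
[... 206 characters left out ...]
 (176, 110, 50, 46), (177, 91, 27, 25), (178, 59, 26, 24), (179, 88, 43, 13), (180, 148, 74, 10), (181, 159, 78, 10), (182, 145, 71, 10), (183, 130, 64, 10), (184, 104, 52, 10), (185, 62, 36, 20)]
s8 [(160, 30, 27, 27), (161, 28, 26, 25), (162, 27, 26, 25), (163, 24, 23, 24), (164, 25, 24, 23), (165, 25, 23, 22), (166, 21, 19, 19), (167, 30, 31, 30), (168, 53, 53, 49), (169, 77, 76, 73), (170, 84, 82, 80), (171, 85, 82, 80), (172, 85, 82, 80), (173, 83, 80, 78), (174, 83, 80, 76), (175, 95, 74, 71), (176, 111, 52, 49), (177, 92, 26, 24), (178, 58, 25, 23), (179, 88, 46, 18), (180, 148, 71, 10), (181, 160, 79, 10), (182, 144, 70, 10), (183, 130, 64, 10), (184, 105, 55, 12), (185, 62, 35, 18)]
```

```bash
python3 - <<'E'
from mk import *
for f,u0 in(('w5',322),('w6',322),('w7',322),('w8',322)):
    im=cv2.imread(f'pics/{f}.png')[:,:,::-1].astype(float)
    print(f,im[212:232,u0-1:u0+2].mean((1)).round(0).astype(int)[:,:2].tolist())
for f in('s4','s5','s8'):
    im=cv2.imread(f'pics/{f}.png')[:,:,::-1].astype(int); print(f,im[130:172,328:332].mean((1,2)).round(0).astype(int).tolist())
A=[cv2.resize(cv2.imread(f'pics/{f}.png')[135:195,300:360],(400,400),interpolation=cv2.INTER_CUBIC) for f in('s5','s8')]
cv2.imwrite('pics/c8.png',np.hstack(A))
E
```

```text
w5 [[135, 12], [197, 30], [201, 27], [148, 54], [85, 65], [68, 69], [66, 63], [67, 67], [67, 65], [43, 41], [19, 19], [6, 7], [18, 18], [9, 8], [16, 16], [23, 19], [17, 16], [23, 24], [14, 13], [15, 17]]
w6 [[87, 10], [136, 11], [194, 20], [201, 30], [144, 55], [84, 66], [67, 69], [68, 69], [65, 64], [43, 43], [18, 14], [14, 14], [20, 18], [11, 15], [17, 11], [18, 15], [16, 15], [23, 20], [22, 20], [13, 16]]
w7 [[46, 29], [75, 8], [125, 10], [188, 23], [203, 26], [162, 45], [102, 64], [72, 70], [66, 66], [43, 43], [21, 19], [8, 12], [16, 15], [11, 11], [14, 16], [11, 13], [19, 14], [14, 13], [18, 13], [19, 17]]
w8 [[30, 30], [39, 32], [67, 20], [116, 17], [171, 17], [201, 30], [175, 43], [116, 66], [69, 65], [39, 41], [20, 16], [18, 17], [9, 8], [10, 7], [18, 14], [23, 19], [18, 17], [15, 9], [18, 17], [18, 18]]
s4 [90, 93, 94, 88, 62, 38, 31, 31, 28, 31, 28, 30, 29, 31, 26, 28, 28, 27, 25, 24, 25, 22, 23, 35, 58, 77, 82, 81, 81, 81, 81, 81, 81, 81, 81, 74, 68, 78, 81, 82, 84, 81]
s5 [27, 28, 28, 31, 26, 28, 29, 32, 40, 68, 109, 130, 135, 129, 122, 105, 79, 51, 37, 29, 29, 31, 31, 30, 28, 30, 29, 28, 27, 26, 23, 25, 23, 22, 22, 33, 59, 76, 82, 82, 82, 81]
s8 [29, 28, 30, 30, 28, 29, 28, 30, 26, 49, 90, 121, 132, 130, 123, 105, 81, 64, 66, 58, 44, 31, 31, 31, 30, 30, 30, 28, 29, 27, 28, 26, 26, 23, 24, 23, 20, 30, 52, 75, 82, 82]
```

View pics/c8.png

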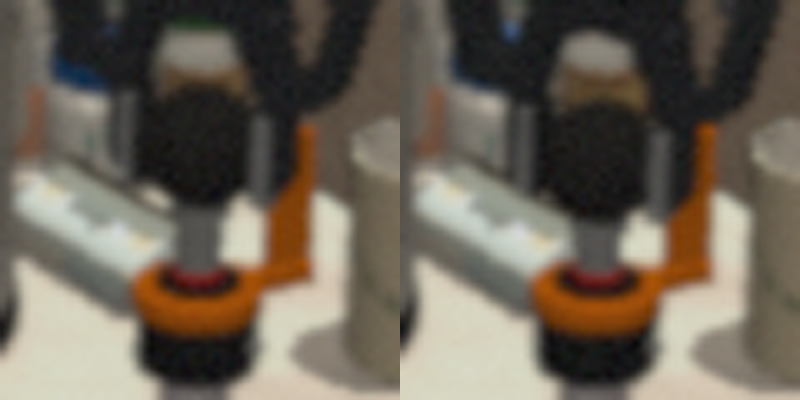

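The crops show the ring sitting at the rim at y≈278 in both, while the ball moved about 6 mm lower. I've gone past the mark and the ring seems to stay drawn at the rim, so I'll back off and see where it starts to follow the leg.

Call:
jog_arm([
  {"fingers": -1, "tx": 0, "ty": 0, "tz": 0.3, "wx": 0, "wy": 0, "wz": 0},
  {"fingers": -1, "tx": 0, "ty": 0, "tz": 0.6, "wx": 0, "wy": 0, "wz": 0},
  {"fingers": -1, "tx": 0, "ty": 0, "tz": 0.6, "wx": 0, "wy": 0, "wz": 0},
  {"fingers": -1, "tx": 0, "ty": 0, "tz": 0.6, "wx": 0, "wy": 0, "wz": 0},
])

```text
t: 10.0
position: [0.5045, -0.0774, 0.1734]
ee_rot: [0.841, 0.541, 0.0, 0.001]
ft_force: [1.2, -0.6, 6.3]
grip_width: 0.0463
grip_force: 40.7
```

```bash
cat > sd.py <<'E'
from mk import *
import sys
s=state(); print(round(s['t'],2),s['position'].round(4),s['ft_force'].round(1),s['grip_width'])
f=sys.argv[1]; snap('side',f+'.png'); im=cv2.imread(f'pics/{f}.png')[:,:,::-1].astype(int)
print([(v,*im[v,328:332,:2].mean(0).round(0).astype(int).tolist()) for v in range(160,182)])
E
python3 sd.py s9
```

```text
10.0 [ 0.5045 -0.0774  0.1734] [ 1.2 -0.6  6.3] 0.04625759803645202
[(160, 21, 22), (161, 24, 22), (162, 22, 23), (163, 23, 22), (164, 24, 22), (165, 32, 32), (166, 58, 57), (167, 76, 74), (168, 84, 82), (169, 84, 82), (170, 83, 81), (171, 84, 82), (172, 86, 81), (173, 96, 72), (174, 116, 50), (175, 107, 51), (176, 86, 68), (177, 65, 61), (178, 44, 40), (179, 88, 46), (180, 147, 72), (181, 160, 80)]
```

Call:
jog_arm([
  {"fingers": -1, "tx": 0, "ty": 0, "tz": 0.3, "wx": 0, "wy": 0, "wz": 0},
  {"fingers": -1, "tx": 0, "ty": 0, "tz": 0.6, "wx": 0, "wy": 0, "wz": 0},
  {"fingers": -1, "tx": 0, "ty": 0, "tz": 0.6, "wx": 0, "wy": 0, "wz": 0},
  {"fingers": -1, "tx": 0, "ty": 0, "tz": 0.6, "wx": 0, "wy": 0, "wz": 0},
])

```text
t: 10.45
position: [0.5045, -0.0774, 0.1793]
ee_rot: [0.841, 0.541, 0.0, 0.001]
ft_force: [2.2, -0.6, 6.0]
grip_width: 0.046
grip_force: 40.7
```

```bash
python3 sd.py s10
```

```text
10.45 [ 0.5045 -0.0774  0.1793] [ 2.2 -0.6  6. ] 0.04599251266641304
[(160, 25, 25), (161, 24, 23), (162, 24, 22), (163, 38, 38), (164, 65, 64), (165, 80, 78), (166, 84, 82), (167, 83, 82), (168, 84, 82), (169, 83, 82), (170, 85, 82), (171, 98, 74), (172, 115, 52), (173, 104, 56), (174, 88, 74), (175, 85, 80), (176, 79, 78), (177, 63, 62), (178, 44, 39), (179, 86, 45), (180, 147, 73), (181, 160, 78)]
```

The ring now follows the leg straight away, but it sits about 6 mm nearer the ball than before. So something slid at contact. I'll let the leg out fully to see whether the ring or the ball moved.

Call:
jog_arm([
  {"fingers": -1, "tx": 0, "ty": 0, "tz": 0.5, "wx": 0, "wy": 0, "wz": 0},
  {"fingers": -1, "tx": 0, "ty": 0, "tz": 1.0, "wx": 0, "wy": 0, "wz": 0},
  {"fingers": -1, "tx": 0, "ty": 0, "tz": 1.4, "wx": 0, "wy": 0, "wz": 0},
  {"fingers": -1, "tx": 0, "ty": 0, "tz": 1.4, "wx": 0, "wy": 0, "wz": 0},
  {"fingers": -1, "tx": 0, "ty": 0, "tz": 1.4, "wx": 0, "wy": 0, "wz": 0},
])

```text
t: 11.0
position: [0.5044, -0.0774, 0.1935]
ee_rot: [0.841, 0.541, 0.0, 0.001]
ft_force: [3.3, -0.7, 4.5]
grip_width: 0.0461
grip_force: 40.6
```

```bash
sed -i 's/range(160,182)/range(148,182)/' sd.py; python3 sd.py s11
```

```text
11.0 [ 0.5044 -0.0774  0.1935] [ 3.3 -0.7  4.5] 0.04608766120531078
[(148, 30, 28), (149, 26, 25), (150, 29, 26), (151, 26, 26), (152, 28, 27), (153, 25, 25), (154, 23, 23), (155, 27, 24), (156, 26, 24), (157, 22, 20), (158, 44, 42), (159, 71, 70), (160, 82, 80), (161, 85, 83), (162, 83, 82), (163, 84, 82), (164, 85, 82), (165, 87, 78), (166, 100, 67), (167, 111, 47), (168, 99, 58), (169, 86, 74), (170, 86, 82), (171, 83, 81), (172, 84, 81), (173, 84, 82), (174, 83, 81), (175, 83, 82), (176, 79, 78), (177, 63, 62), (178, 45, 40), (179, 87, 44), (180, 148, 74), (181, 160, 78)]
```

Call:
jog_arm([
  {"fingers": -1, "tx": 0, "ty": 0, "tz": 0.4, "wx": 0, "wy": 0, "wz": 0},
  {"fingers": -1, "tx": 0, "ty": 0, "tz": 0.6, "wx": 0, "wy": 0, "wz": 0},
  {"fingers": -1, "tx": 0, "ty": 0, "tz": 0.6, "wx": 0, "wy": 0, "wz": 0},
  {"fingers": -1, "tx": 0, "ty": 0, "tz": 0.6, "wx": 0, "wy": 0, "wz": 0},
])

```text
t: 11.45
position: [0.5043, -0.0774, 0.1993]
ee_rot: [0.841, 0.541, 0.0, 0.001]
ft_force: [3.0, -0.1, 3.6]
grip_width: 0.0462
grip_force: 40.5
```

```bash
python3 sd.py s12
```

```text
11.45 [ 0.5043 -0.0774  0.1993] [ 3.  -0.1  3.6] 0.0461826671726025
[(148, 29, 26), (149, 27, 24), (150, 26, 28), (151, 27, 25), (152, 25, 23), (153, 26, 24), (154, 24, 22), (155, 26, 24), (156, 47, 46), (157, 74, 73), (158, 84, 81), (159, 84, 82), (160, 84, 82), (161, 84, 81), (162, 84, 81), (163, 89, 77), (164, 103, 64), (165, 108, 50), (166, 95, 64), (167, 85, 78), (168, 84, 82), (169, 84, 82), (170, 84, 81), (171, 84, 82), (172, 84, 82), (173, 84, 82), (174, 84, 82), (175, 83, 82), (176, 77, 76), (177, 62, 61), (178, 44, 40), (179, 86, 46), (180, 147, 72), (181, 159, 78)]
```

The ring rose past its original fully-out height while the ball was still 6 mm lower. So the ring itself was pushed up the leg by the overshoot, and the leg and ball are fine. By the task's definition the ring centre must be level with the rim, so I'll push until the ring is seated at the rim again, without going further.

Call:
jog_arm([
  {"fingers": -1, "tx": 0.05, "ty": 0, "tz": -0.6, "wx": 0, "wy": 0, "wz": 0},
  {"fingers": -1, "tx": 0.05, "ty": 0, "tz": -1.2, "wx": 0, "wy": 0, "wz": 0},
  {"fingers": -1, "tx": 0.05, "ty": 0, "tz": -1.8, "wx": 0, "wy": 0, "wz": 0},
  {"fingers": -1, "tx": 0.05, "ty": 0, "tz": -2.4, "wx": 0, "wy": 0, "wz": 0},
  {"fingers": -1, "tx": 0.05, "ty": 0, "tz": -2.9, "wx": 0, "wy": 0, "wz": 0},
  {"fingers": -1, "tx": 0.05, "ty": 0, "tz": -3.2, "wx": 0, "wy": 0, "wz": 0},
  {"fingers": -1, "tx": 0.05, "ty": 0, "tz": -3.2, "wx": 0, "wy": 0, "wz": 0},
  {"fingers": -1, "tx": 0.05, "ty": 0, "tz": -3.2, "wx": 0, "wy": 0, "wz": 0},
])

```text
t: 12.3
position: [0.5045, -0.0774, 0.1672]
ee_rot: [0.841, 0.541, -0.0, 0.001]
ft_force: [1.7, 0.7, 5.7]
grip_width: 0.0464
grip_force: 40.9
```

```bash
python3 sd.py s13; python3 look.py w13 | sed -n '4,5p'
```

```text
12.3 [ 0.5045 -0.0774  0.1672] [1.7 0.7 5.7] 0.04636461140189714
[(148, 86, 67), (149, 78, 64), (150, 52, 45), (151, 34, 32), (152, 31, 28), (153, 29, 28), (154, 32, 31), (155, 31, 30), (156, 32, 30), (157, 28, 28), (158, 33, 30), (159, 28, 27), (160, 30, 28), (161, 27, 25), (162, 26, 24), (163, 24, 23), (164, 22, 22), (165, 24, 22), (166, 22, 20), (167, 28, 27), (168, 51, 49), (169, 76, 74), (170, 84, 82), (171, 84, 82), (172, 85, 82), (173, 84, 82), (174, 84, 80), (175, 98, 73), (176, 114, 47), (177, 90, 24), (178, 53, 22), (179, 89, 46), (180, 148, 73), (181, 160, 78)]
321 edge 203.87 lo 202.71 hi 218.92  thick 16.21 sum 884 lo-edge -1.16
323 edge 203.77 lo 202.64 hi 218.94  thick 16.30 sum 939 lo-edge -1.13
```

The ring is seated at the rim again, at row ≈176.5 as before. Now I turn counter-clockwise to sweep the lever.

Call:
jog_arm([
  {"fingers": -1, "tx": 0, "ty": 0, "tz": 0, "wx": 0, "wy": 0, "wz": 6},
  {"fingers": -1, "tx": 0, "ty": 0, "tz": 0, "wx": 0, "wy": 0, "wz": 12},
  {"fingers": -1, "tx": 0, "ty": 0, "tz": 0, "wx": 0, "wy": 0, "wz": 18},
  {"fingers": -1, "tx": 0, "ty": 0, "tz": 0, "wx": 0, "wy": 0, "wz": 24},
  {"fingers": -1, "tx": 0, "ty": 0, "tz": 0, "wx": 0, "wy": 0, "wz": 30},
  {"fingers": -1, "tx": 0, "ty": 0, "tz": 0, "wx": 0, "wy": 0, "wz": 36},
  {"fingers": -1, "tx": 0, "ty": 0, "tz": 0, "wx": 0, "wy": 0, "wz": 42},
  {"fingers": -1, "tx": 0, "ty": 0, "tz": 0, "wx": 0, "wy": 0, "wz": 46},
  {"fingers": -1, "tx": 0, "ty": 0, "tz": 0, "wx": 0, "wy": 0, "wz": 50},
  {"fingers": -1, "tx": 0, "ty": 0, "tz": 0, "wx": 0, "wy": 0, "wz": 54},
  {"fingers": -1, "tx": 0, "ty": 0, "tz": 0, "wx": 0, "wy": 0, "wz": 58},
  {"fingers": -1, "tx": 0, "ty": 0, "tz": 0, "wx": 0, "wy": 0, "wz": 58},
])

```text
t: 13.6
position: [0.5043, -0.0774, 0.1672]
ee_rot: [0.473, 0.881, 0.0, 0.0]
ft_force: [-0.2, 0.7, 6.6]
grip_width: 0.0465
grip_force: 40.8
```

```bash
cat > tab.py <<'E'
from mk import *
import sys
s=state(); print(s['t'],s['position'].round(4),s['ft_force'].round(1),s['moment'].round(3),'q6',s['joints'][5].round(3))
M=R.from_quat(s['ee_rot']).as_matrix(); print('tool y az rel foot x',(np.degrees(np.arctan2(M[1,1],M[0,1]))-65.5)%180)
f=sys.argv[1]; c=snap('side',f+'.png'); h=cv2.cvtColor(c['pixels'],cv2.COLOR_RGB2HSV)
m=(h[:,:,0]>8)&(h[:,:,0]<18)&(h[:,:,1]>200)&(h[:,:,2]>60)
k=np.zeros_like(m);k[140:176,300:370]=1; v,u=np.nonzero(m&k); print('tab px',len(u),(u.min(),u.max(),u.mean().round(1),v.min(),v.max()) if len(u) else '')
ax=np.array([.5045,-.0770,0])
for a in(145,150,160,170,180,185,190):
    t=np.radians(a); q=ax+.041*(np.cos(t)*d+np.sin(t)*y)+[0,0,.15]; print(a,proj(f,q).round(1),end=' ')
im=c['pixels'].astype(int); print('\nring',[(v,*im[v,328:332,:2].mean(0).round(0).astype(int).tolist()) for v in range(166,181)])
E
python3 tab.py s14
```

```text
13.6 [ 0.5043 -0.0774  0.1672] [-0.2  0.7  6.6] [ 0.056 -0.09  -0.009] q6 0.832
tool y az rel foot x 148.08572706939142
tab px 27 (np.int64(335), np.int64(338), np.float64(336.3), np.int64(166), np.int64(175))
145 [342.9 165.2] 150 [342.1 164.8] 160 [340.2 163.9] 170 [338.  163.2] 180 [335.6 162.6] 185 [334.3 162.4] 190 [332.9 162.3] 
ring [(166, 24, 23), (167, 29, 29), (168, 49, 49), (169, 75, 75), (170, 84, 82), (171, 84, 82), (172, 84, 82), (173, 84, 81), (174, 84, 81), (175, 98, 73), (176, 112, 45), (177, 89, 27), (178, 52, 24), (179, 87, 44), (180, 147, 73)]
```

Call:
jog_arm([
  {"fingers": -1, "tx": 0, "ty": 0, "tz": 0, "wx": 0, "wy": 0, "wz": 2},
  {"fingers": -1, "tx": 0, "ty": 0, "tz": 0, "wx": 0, "wy": 0, "wz": 4},
  {"fingers": -1, "tx": 0, "ty": 0, "tz": 0, "wx": 0, "wy": 0, "wz": 6},
  {"fingers": -1, "tx": 0, "ty": 0, "tz": 0, "wx": 0, "wy": 0, "wz": 6},
  {"fingers": -1, "tx": 0, "ty": 0, "tz": 0, "wx": 0, "wy": 0, "wz": 6},
])

```text
t: 14.15
position: [0.5043, -0.0775, 0.1672]
ee_rot: [0.427, 0.904, 0.0, 0.0]
ft_force: [0.5, 0.3, 6.7]
grip_width: 0.0463
grip_force: 40.9
```

```bash
python3 tab.py s15
```

```text
14.15 [ 0.5043 -0.0775  0.1672] [0.5 0.3 6.7] [ 0.062 -0.027 -0.025] q6 0.729
tool y az rel foot x 154.00223532734253
tab px 16 (np.int64(334), np.int64(336), np.float64(335.0), np.int64(167), np.int64(175))
145 [342.9 165.2] 150 [342.1 164.8] 160 [340.2 163.9] 170 [338.  163.2] 180 [335.6 162.6] 185 [334.3 162.4] 190 [332.9 162.3] 
ring [(166, 21, 22), (167, 28, 26), (168, 50, 49), (169, 74, 73), (170, 83, 81), (171, 84, 81), (172, 83, 81), (173, 84, 82), (174, 85, 81), (175, 97, 73), (176, 112, 45), (177, 89, 28), (178, 54, 26), (179, 88, 45), (180, 146, 72)]
```

Call:
jog_arm([
  {"fingers": -1, "tx": 0, "ty": 0, "tz": 0, "wx": 0, "wy": 0, "wz": 1.5},
  {"fingers": -1, "tx": 0, "ty": 0, "tz": 0, "wx": 0, "wy": 0, "wz": 3},
  {"fingers": -1, "tx": 0, "ty": 0, "tz": 0, "wx": 0, "wy": 0, "wz": 3},
  {"fingers": -1, "tx": 0, "ty": 0, "tz": 0, "wx": 0, "wy": 0, "wz": 3},
])

```text
t: 14.6
position: [0.5043, -0.0774, 0.1672]
ee_rot: [0.403, 0.915, 0.0, 0.0]
ft_force: [-0.7, -0.5, 7.0]
grip_width: 0.0459
grip_force: 41.0
```

```bash
python3 tab.py s16
```

```text
14.6 [ 0.5043 -0.0774  0.1672] [-0.7 -0.5  7. ] [ 0.051 -0.05  -0.003] q6 0.677
tool y az rel foot x 156.99913943508645
tab px 10 (np.int64(334), np.int64(335), np.float64(334.6), np.int64(170), np.int64(175))
145 [342.9 165.2] 150 [342.1 164.8] 160 [340.2 163.9] 170 [338.  163.2] 180 [335.6 162.6] 185 [334.3 162.4] 190 [332.9 162.3] 
ring [(166, 22, 22), (167, 25, 24), (168, 50, 50), (169, 75, 73), (170, 83, 81), (171, 85, 82), (172, 84, 80), (173, 84, 80), (174, 84, 80), (175, 97, 73), (176, 114, 48), (177, 88, 28), (178, 54, 25), (179, 87, 44), (180, 148, 73)]
```

Call:
jog_arm([
  {"fingers": -1, "tx": 0, "ty": 0, "tz": 0, "wx": 0, "wy": 0, "wz": 1.5},
  {"fingers": -1, "tx": 0, "ty": 0, "tz": 0, "wx": 0, "wy": 0, "wz": 3},
  {"fingers": -1, "tx": 0, "ty": 0, "tz": 0, "wx": 0, "wy": 0, "wz": 3},
  {"fingers": -1, "tx": 0, "ty": 0, "tz": 0, "wx": 0, "wy": 0, "wz": 3},
])

```text
t: 15.05
position: [0.504, -0.0773, 0.1672]
ee_rot: [0.379, 0.925, 0.0, -0.0]
ft_force: [-1.3, 1.8, 8.2]
grip_width: 0.046
grip_force: 43.3
```

```bash
python3 tab.py s17|head -3
```

```text
15.05 [ 0.504  -0.0773  0.1672] [-1.3  1.8  8.2] [ 0.138  0.237 -0.246] q6 0.625
tool y az rel foot x 159.9762770898038
tab px 8 (np.int64(334), np.int64(335), np.float64(334.4), np.int64(171), np.int64(175))
```

Call:
jog_arm([
  {"fingers": -1, "tx": 0, "ty": 0, "tz": 0, "wx": 0, "wy": 0, "wz": 1.5},
  {"fingers": -1, "tx": 0, "ty": 0, "tz": 0, "wx": 0, "wy": 0, "wz": 2},
  {"fingers": -1, "tx": 0, "ty": 0, "tz": 0, "wx": 0, "wy": 0, "wz": 2},
  {"fingers": -1, "tx": 0, "ty": 0, "tz": 0, "wx": 0, "wy": 0, "wz": 2},
])

```text
t: 15.5
position: [0.5038, -0.0773, 0.1672]
ee_rot: [0.363, 0.932, 0.0, -0.0]
ft_force: [-1.6, 1.3, 7.7]
grip_width: 0.046
grip_force: 45.3
```

```bash
python3 tab.py s18|head -3
```

```text
15.5 [ 0.5038 -0.0773  0.1672] [-1.6  1.3  7.7] [ 0.188  0.413 -0.371] q6 0.59
tool y az rel foot x 161.9538329881435
tab px 4 (np.int64(334), np.int64(334), np.float64(334.0), np.int64(171), np.int64(174))
```

The yaw moment jumped to −0.37 N m, far above the lever's 0.03 N m friction, so the lever is at its closed stop. I'll ease the pressure slightly, then check the ring and that the foot hasn't turned.

Call:
jog_arm([
  {"fingers": -1, "tx": 0, "ty": 0, "tz": 0, "wx": 0, "wy": 0, "wz": -1.5},
  {"fingers": -1, "tx": 0, "ty": 0, "tz": 0, "wx": 0, "wy": 0, "wz": -1.5},
  {"fingers": -1, "tx": 0, "ty": 0, "tz": 0, "wx": 0, "wy": 0, "wz": -1.5},
  {"fingers": -1, "tx": 0, "ty": 0, "tz": 0, "wx": 0, "wy": 0, "wz": -1.5},
])

```text
t: 15.95
position: [0.5041, -0.0774, 0.1672]
ee_rot: [0.375, 0.927, 0.0, 0.0]
ft_force: [-0.6, 0.1, 5.9]
grip_width: 0.0463
grip_force: 42.8
```

```bash
python3 tab.py s19; python3 - <<'E'
from mk import *
g=[cv2.cvtColor(cv2.imread(f'pics/{f}.png'),cv2.COLOR_BGR2GRAY)[195:240,280:375].astype(int) for f in('s13','s16','s19')]
print('plate change',[np.percentile(abs(g[i]-g[0]),[50,95,99]) for i in(1,2)],'tilt check rows')
E
```

```text
15.95 [ 0.5041 -0.0774  0.1672] [-0.6  0.1  5.9] [ 0.097  0.133 -0.235] q6 0.616
tool y az rel foot x 160.47550370650794
tab px 5 (np.int64(334), np.int64(334), np.float64(334.0), np.int64(171), np.int64(175))
145 [342.9 165.2] 150 [342.1 164.8] 160 [340.2 163.9] 170 [338.  163.2] 180 [335.6 162.6] 185 [334.3 162.4] 190 [332.9 162.3] 
ring [(166, 24, 22), (167, 27, 28), (168, 50, 48), (169, 75, 73), (170, 83, 81), (171, 84, 82), (172, 84, 81), (173, 83, 82), (174, 84, 80), (175, 99, 72), (176, 112, 45), (177, 88, 28), (178, 52, 24), (179, 86, 44), (180, 147, 72)]
plate change [array([ 1.,  4., 11.]), array([ 1.,  5., 14.])] tilt check rows
```

```bash
python3 -c "
from station import env
print(env.finish_job())"
```

```text
the job is handed in; nothing more can be done
None
```

The stand is upright, the lever is at its closed stop and the arm still holds the ball with the red ring at the rim. However, I overshot the mark, which pushed the ring about 8 mm up the leg, so the leg is now about 38 mm in instead of the original roughly 32 mm; the ring seems to rest on the rim, its centre about 2 mm above, so check the length before tightening.

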